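# Put the vacuum on the blue teat cup

### The arm

A 7-joint arm with a two-finger parallel gripper is mounted at the origin on the work surface. World frame = base frame: x ahead of the robot, y to its left, z up, the work surface at z = 0. Lengths are in m, angles in rad, forces in N, time in s.
With the tool pointing down it reaches from about 0.425 to 0.95 m from the base axis. Payload 4.7 kg.
Tool frame: the origin (TCP) lies at the centre of the arm's flange, where the gripper is bolted on; the fingertips stand 173 mm ahead of it and the grasp point (between the pads) lies bot.hold_point_z ahead of it (bot.hold_point_z is the distance from the TCP to the grasp point, in m); z points along the fingers, y is the direction in which the jaws open and shut (so a half turn about z gives the same grasp; the last joint's range is limited). The gripper opens to 85 mm and grips with 20 to 120 N. Pads are 22 mm wide; open, the fingers measure 114 mm over their backs; the gripper's body (76 mm by 85 mm) begins 54 mm behind the grasp point. The pads swing forward as they close: fully open they stand 13 mm farther back than shut.
Start: joints at [-1.348, 0.469, -0.049, 1.532, 0.024, 1.141, -0.082], TCP at [0.168, 0.654, 0.405] pointing down, gripper open.
Joint ranges: [-2.59, 2.59], [-0.33, 1.99], [-1.39, 1.29], [0.1, 2.45], [-1.04, 4.18], [0.21, 1.99], [-2.66, 2.66]. Speed limits (rad/s): [2.57, 2.57, 3.14, 3.14, 3.14, 3.14, 3.14].

### API

Orientations are given as a unit quaternion [x, y, z, w].
In Python, from plant import state, camera, job_done, bot gives the robot as it stands.
- The arm moves only by the tool arm_command, never from a script. Its argument "motion" is a list of rows, each an object with "fingers": the opening in per cent of the stroke, from 0 (shut) to 100 (fully open); "delta_pos": the shift along the world's x, y, z in units of 60 mm (1.0 is 60 mm), a list of three; "roll": the turn about the world's z in rad. A call has 1 to 20 rows; each row is the pose to reach, as a shift and turn from the pose commanded when the call began; what a row does not reach only later rows make up. A row lasts 1/8 s, in which the tool goes at most 62.5 mm and 10.7 degrees, less where a joint would pass 70% of its speed; a pose out of reach is approached as far as the arm can. A call with a gripper value outside its range is refused whole. The fingers move at their own pace and stop on an object; "newtons" is the grip in N (left out, the last holds). Time passes only in rows, so rows that repeat a pose let the fingers close. It gives the time, the measured TCP pose, the force and the opening at its end, in the units of the state.
- state(): the state, without advancing time (a new reading comes with each control period).
- camera(name): name is "scene" or "side" or "wrist"; returns a dict with "frame" (384x512x3 uint8, blue, green, red), "K" (3x3 intrinsics, pixels), "R" (3x3) and "t" (3): a world point X has camera coordinates R X + t. Camera axes: x right, y down, z forward; pixel columns grow to the right and rows downward; lengths in m; the calibration is good to about 2 mm. A picture is of the moment at which its call begins. There is no depth.
- job_done(): hands the job in, once; it reports no verdict.
The state is a dict: "t": time; "joint_positions": joint angles; "qvel": joint speeds; "joint_torque": joint torques, N m; "position": TCP position; "tool_rot": TCP orientation; "wrist_force": force on the tool from outside, world axes, zero at the start; "ft_torque": the same for the moment, N m; "gripper_width": opening from 0.0 (shut) to 1.0 (fully open).
Only numpy, scipy, OpenCV 4.12 (cv2) and the standard library are available. Lean on these libraries where they do the work, as an engineer would, in place of code of your own. Each camera call takes 0.05 s, during which the arm holds its last target.

### The job

On the milking-machine test board, gently push the orange pointer round with a fingertip until it points straight at the middle of the teat cup with the blue stopper; only then push the red lever of the vacuum tap round from shut to fully open, in line with its pipe. Push, do not grip, and leave all the teat cups and the other loose parts standing where they are, neither moved nor lifted.

Things in the scene. Friction and masses are not known exactly. Their poses are not given: they have to be found in the camera images.
- pointer_axis (a point): the turning axis (vertical) of the changeover valve's pointer, at the pointer's mid-height, 127 mm above the table. The valve is a grey column (60 to 68 mm across, with a black 48 mm hub on top) that stands on a flat light-grey board, 280 x 480 mm and 10 mm thick, fixed to the table. Four short steel stubs stick out of the column at 48 to 62 mm above the table, to 77 mm from the axis; above them the room under the pointer is free.
- pointer_tip (a point): the sharp tip of the orange pointer: a level bar 18 mm wide and 16 mm high (underside 119 mm, top 135 mm above the table) that reaches 114 mm out from the axis; the hub hides its first 24 mm. This point lies on the bar's centre line at mid-height; its x axis runs along the bar, outward, its z axis up. The pointer can only turn about its vertical axis: a sideways push of about 1.5 N at 80 mm from the axis turns it, and it stays where it is left.
- pointer (a joint): angle of the orange pointer in rad; grows counter-clockwise seen from above. 0: it points along the board's own x axis (away from the robot's side). Stops at -2.2 and 2.2. It starts between -0.4 and 0.4, between two cups.
- tap_axis (a point): the turning axis (vertical) of the vacuum tap's lever, at the lever's mid-height, 108 mm above the table. The tap is a brass block on a grey foot fixed to the table, with a straight steel pipe 160 mm long through it (32 mm thick with its rings, its top 72 mm above the table).
- tap_end (a point): the free end of the tap's lever: a level bar with a red grip 20 mm wide, 16 mm high (underside 100 mm, top 116 mm above the table), the grip spanning 43 to 115 mm from the axis. This point is the end of the grip at mid-height, 115 mm from the axis. The lever only turns about its vertical axis; about 1.5 N at 85 mm turns it and it stays where it is left.
- tap (a joint): angle of the tap's lever in rad; grows clockwise seen from above. 0: shut, the lever square across the pipe, pointing away from the board (to the robot's right); 1.571: fully open, the lever in line with the pipe, pointing back toward the robot's side, at a stop. It starts between 0 and 0.2.
- cup_blue: steel teat cup with a BLUE stopper on top and a BLUE band, 44 mm across, 138 mm tall, 0.3 kg, standing loose on the board at about 185 mm from the pointer's axis, with a thin slanting stub near its top that reaches 41 mm from its axis. Origin: centre of its underside (10 mm above the table), z axis up. Which colour stands in which of the four places changes.
- cup_green: steel teat cup with a green stopper on top and a green band, 44 mm across, 138 mm tall, 0.3 kg, standing loose on the board at about 185 mm from the pointer's axis, with a thin slanting stub near its top that reaches 41 mm from its axis. Origin: centre of its underside (10 mm above the table), z axis up. Which colour stands in which of the four places changes.
- cup_yellow: steel teat cup with a yellow stopper on top and a yellow band, 44 mm across, 138 mm tall, 0.3 kg, standing loose on the board at about 185 mm from the pointer's axis, with a thin slanting stub near its top that reaches 41 mm from its axis. Origin: centre of its underside (10 mm above the table), z axis up. Which colour stands in which of the four places changes.
- cup_white: steel teat cup with a white stopper on top and a white band, 44 mm across, 138 mm tall, 0.3 kg, standing loose on the board at about 185 mm from the pointer's axis, with a thin slanting stub near its top that reaches 41 mm from its axis. Origin: centre of its underside (10 mm above the table), z axis up. Which colour stands in which of the four places changes.
- claw: loose steel milking claw, a round bowl 104 mm across with four slanting stubs (138 mm over all), 64 mm tall; origin at the centre of its underside. A bystander.
- seal: loose white plastic ring, 90 mm across, 14 mm tall; origin at the centre of its underside. A bystander.
- cap: loose dark blue rubber cap, 60 mm across, 32 mm tall; origin at the centre of its underside. A bystander.

How it is judged:
By the outcome, as a careful person would: the job done as asked, in the order asked, and still so for the second after the job is handed in, with the robot touching nothing.
It also fails if it takes over 64 s, if anything falls off the work surface, if the arm or the gripper's body presses on something with over 40 N, if the wrist force passes 120 N, or if a joint passes its speed limit or range.

## Working session

There is one attempt and no reset: what is moved stays moved. The work goes in short steps, Python scripts to look and compute and a tool call to move; the robot and the scene stay as the last step left them, time stands still between calls to the robot, and variables do not carry over. Pictures are saved under pics/ and viewed, and the job is handed in when it is done.

Besides the shell and the picture viewer there is one more tool, called by a JSON object that holds its "op" and its "data". arm_command: Moves the arm, as the interface text tells. Its arguments: {"type":"object","properties":{"motion":{"type":"array","items":{"type":"object","properties":{"fingers":{"type":"number"},"delta_pos":{"type":"array","items":{"type":"number"}},"roll":{"type":"number"}}}},"newtons":{"type":"number"}},"required":["motion"]}

```bash
mkdir -p pics; ls
python3 - <<'E'
from plant import state,camera,bot
import cv2,numpy as np
s=state();print(s['t'],s['position'],s['tool_rot'],s['gripper_width'],bot.hold_point_z)
for n in ['scene','side','wrist']:
    c=camera(n);cv2.imwrite(f'pics/{n}0.png',c['frame']);np.savez(f'{n}0.npz',**{k:np.array(v) for k,v in c.items()})
    print(n,c['K'].tolist() if hasattr(c['K'],'tolist') else c['K'],-np.array(c['R']).T@np.array(c['t']))
E
```

```text
pics
0.0 [0.16806645 0.65348883 0.40364894] [ 1.25516032e-01  9.92091098e-01 -9.85426199e-04 -9.09835488e-05] 1.0021820411509468 0.1547
scene [[468.74893778865624, 0.0, 254.48296249036775], [0.0, 468.74893778865624, 192.67744942286313], [0.0, 0.0, 1.0]] [0.8957823  0.59426927 1.06008999]
side [[435.20846344309064, 0.0, 255.4866715703655], [0.0, 435.20846344309064, 187.21764648034227], [0.0, 0.0, 1.0]] [ 0.29367517 -0.91830161  0.82735573]
wrist [[309.42501397763715, 0.0, 255.48860544865371], [0.0, 309.42501397763715, 193.9930313296519], [0.0, 0.0, 1.0]] [0.10070879 0.67091212 0.37327903]
```

View pics/scene0.png

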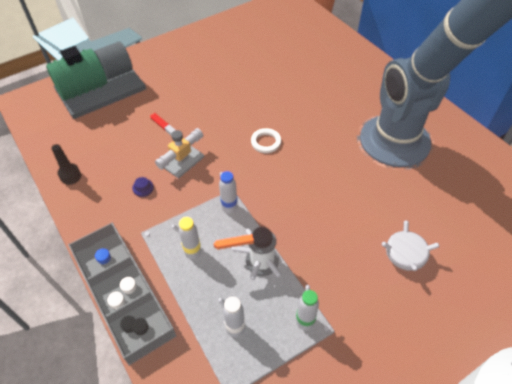

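View pics/side0.png

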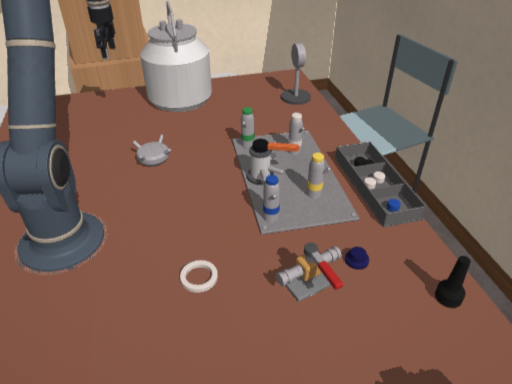

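View pics/wrist0.png

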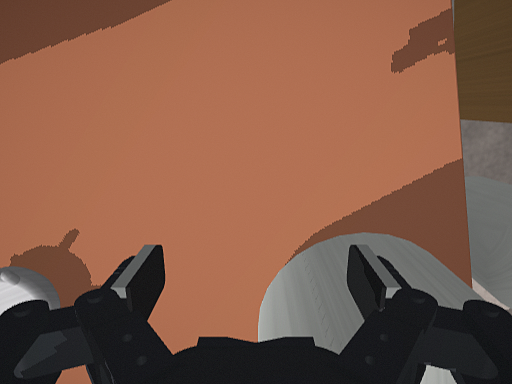

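Run:
```python
import cv2
a=cv2.imread('pics/scene0.png')[90:370,130:345];cv2.imwrite('pics/sc1.png',cv2.resize(a,None,fx=2.7,fy=2.1429*0+2.14,interpolation=2) if 0 else cv2.resize(a[:200],None,fx=3,fy=3,interpolation=2))
cv2.imwrite('pics/sc2.png',cv2.resize(a[80:],None,fx=3,fy=3,interpolation=2))
b=cv2.imread('pics/side0.png')[95:305,225:385];cv2.imwrite('pics/sd1.png',cv2.resize(b,None,fx=2.8,fy=2.8,interpolation=2))
```

```text
(no output)
```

View pics/sc1.png

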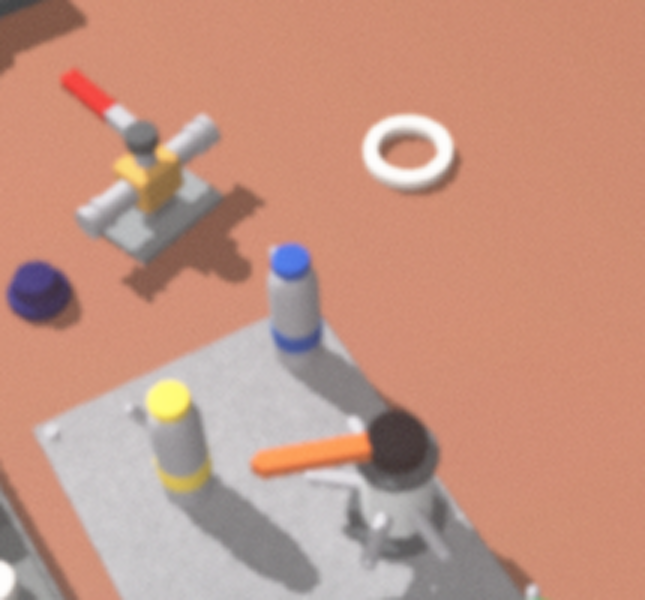

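View pics/sc2.png

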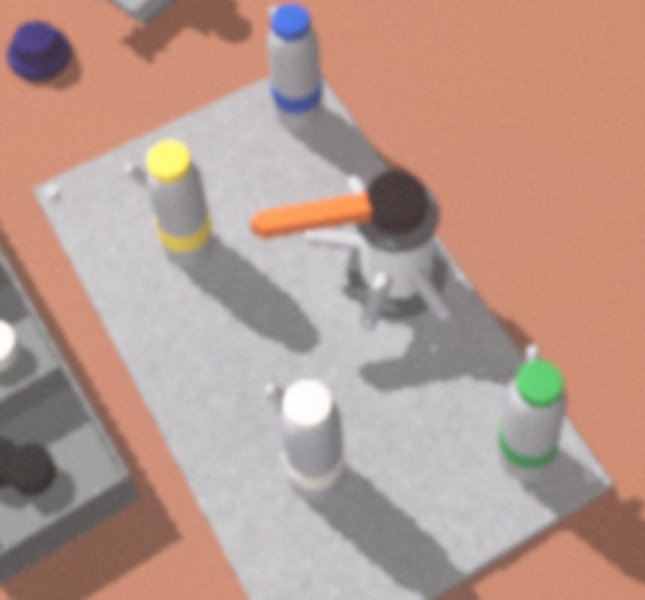

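View pics/sd1.png

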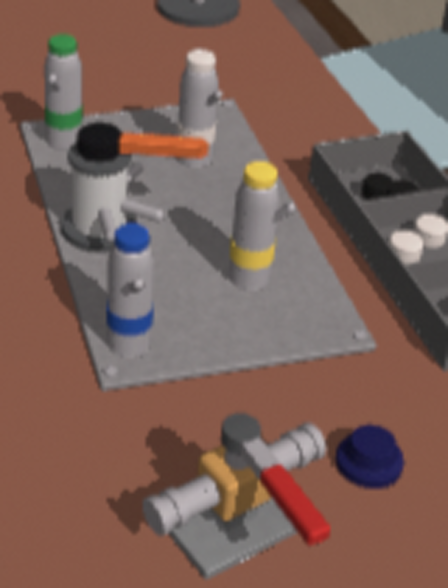

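```bash
cat > h.py <<'E'
import numpy as np,cv2
def load(n): 
    d=np.load(n+'.npz');return {k:d[k] for k in d}
def P(c): return c['K']@np.hstack([c['R'],np.reshape(c['t'],(3,1))])
def proj(c,X):
    X=np.atleast_2d(X);p=(c['K']@(c['R']@X.T+np.reshape(c['t'],(3,1))));return (p[:2]/p[2]).T
def onz(c,uv,z):
    d=np.asarray(c['R']).T@np.linalg.inv(c['K'])@np.array([uv[0],uv[1],1.]);o=-np.asarray(c['R']).T@np.ravel(c['t'])
    return o+d*(z-o[2])/d[2]
def tri(a,ua,b,ub):
    X=cv2.triangulatePoints(P(a),P(b),np.array(ua,float),np.array(ub,float));return (X[:3]/X[3]).ravel()
HSV={'blue':((105,150,100),(125,255,255)),'green':((50,120,60),(75,255,255)),'yellow':((24,150,120),(34,255,255)),'orange':((5,200,150),(14,255,255)),'red':((0,200,140),(2,255,255))}
def blobs(c,col,mina=15):
    h=cv2.cvtColor(c['frame'],cv2.COLOR_BGR2HSV);m=cv2.inRange(h,*HSV[col])
    if col=='red': m|=cv2.inRange(h,(177,200,140),(180,255,255))
    n,l,s,ce=cv2.connectedComponentsWithStats(m)
    return [(s[i].tolist(),ce[i].round(2).tolist()) for i in range(1,n) if s[i][4]>=mina],l
E
python3 - <<'E'
from h import *
for n in ['scene0','side0']:
    c=load(n)
    for k in HSV: print(n,k,blobs(c,k)[0])
E
```

```text
scene0 blue [([361, 0, 98, 57, 3467], [402.98, 21.47]), ([447, 20, 65, 94, 3472], [486.05, 71.66]), ([222, 173, 10, 8, 70], [226.39, 176.59]), ([96, 249, 13, 13, 120], [101.71, 254.89])]
scene0 green [([303, 291, 13, 13, 128], [309.27, 297.14])]
scene0 yellow []
scene0 orange []
scene0 red []
side0 blue [([267, 175, 11, 10, 88], [271.83, 179.52]), ([388, 199, 12, 12, 110], [393.94, 204.4]), ([266, 207, 13, 7, 62], [271.77, 210.55])]
side0 green [([243, 108, 9, 6, 47], [246.91, 110.64]), ([242, 135, 12, 6, 48], [247.35, 137.38])]
side0 yellow [([314, 153, 9, 7, 37], [318.54, 156.05])]
side0 orange []
side0 red []
```

Run:
```python
import re
s=open('h.py').read()
s=re.sub(r"HSV=\{.*\}","HSV={'blue':((105,120,70),(125,255,255)),'green':((50,100,50),(75,255,255)),'yellow':((24,130,100),(34,255,255)),'orange':((5,190,120),(14,255,255)),'red':((0,190,100),(4,255,255))}",s)
open('h.py','w').write(s)
from h import *
for n,pts in [('scene0',[(235,241),(160,121),(189,223)]),('side0',[(283,148),(331,275),(318,160)])]:
    c=load(n);h=cv2.cvtColor(c['frame'],cv2.COLOR_BGR2HSV)
    for p in pts: print(n,p,h[p[1],p[0]])
    for k in HSV: print(n,k,blobs(c,k)[0])
```

```text
scene0 (235, 241) [ 13 166 252]
scene0 (160, 121) [  1 184 245]
scene0 (189, 223) [ 29 135 254]
scene0 blue [([359, 0, 101, 59, 3800], [401.44, 22.72]), ([445, 19, 67, 115, 4701], [486.15, 80.85]), ([221, 172, 11, 11, 92], [226.27, 176.77]), ([223, 203, 9, 4, 17], [227.29, 204.41]), ([95, 249, 14, 15, 161], [101.93, 255.35])]
scene0 green [([303, 291, 14, 14, 160], [309.44, 297.18])]
scene0 yellow [([181, 219, 12, 11, 88], [186.89, 224.16]), ([186, 249, 10, 4, 19], [190.32, 250.42])]
scene0 orange []
scene0 red []
side0 (283, 148) [ 10 189 170]
side0 (331, 275) [  0 195 179]
side0 (318, 160) [ 23 164 204]
side0 blue [([266, 174, 12, 11, 103], [271.62, 179.5]), ([387, 199, 14, 13, 135], [393.24, 204.77]), ([263, 205, 16, 9, 83], [270.46, 210.22]), ([348, 247, 21, 21, 247], [359.18, 257.26])]
side0 green [([243, 108, 9, 7, 51], [246.98, 110.57]), ([241, 134, 13, 7, 59], [247.32, 137.27])]
side0 yellow [([314, 153, 9, 7, 37], [318.54, 156.05])]
side0 orange []
side0 red [([319, 262, 23, 27, 231], [330.72, 274.86])]
```

```bash
python3 - <<'E'
import re
s=open('h.py').read()
s=re.sub(r"HSV=\{.*\}","HSV={'blue':((105,120,70),(125,255,255)),'green':((50,100,50),(75,255,255)),'yellow':((20,120,100),(34,255,255)),'orange':((7,150,120),(16,255,255)),'red':((0,165,100),(3,255,255))}",s)
open('h.py','w').write(s)
E
python3 - <<'E'
from h import *
a=load('scene0');b=load('side0')
for n in ['scene0','side0']:
    for k in ['yellow','orange','red']: print(n,k,[x for x in blobs(load(n),k)[0] if x[0][4]<3000])
sc=lambda x,y,ox=130,oy=90,s=3:((x+.5)/s-.5+ox,(y+.5)/s-.5+oy)
sd=lambda x,y:((x+.5)/2.8-.5+225,(y+.5)/2.8-.5+95)
T={'blue':((291,260),(132,238)),'yellow':((168,400),(261,174)),'green':((540,382+240),(63,44)),'white':((307,402+240),(201,58)),
'hub':((398,437),(100,138)),'tip':((252,464),(208,148)),'tapknob':((141,136),(240,432)),'redend':((68,75),(318,536)),
'b1':((36,429),(373,346)),'b2':((610,485+240),(22,128)),'b_sidecornernear':((325,315),(103,387)),'b_far':None}
for k,v in T.items():
    if v is None: continue
    ua,ub=sc(*v[0]),sd(*v[1]); X=tri(a,ua,b,ub)
    print(k,np.round(ua,1),np.round(ub,1),X.round(4),np.round(proj(a,X)-ua,1),np.round(proj(b,X)-ub,1))
E
```

```text
scene0 yellow [([169, 143, 9, 8, 38], [173.26, 146.5]), ([181, 218, 12, 12, 118], [186.34, 223.82]), ([184, 246, 15, 7, 47], [191.68, 250.04])]
scene0 orange [([215, 235, 39, 13, 253], [234.3, 241.39])]
scene0 red [([151, 114, 16, 14, 106], [158.21, 120.1])]
side0 yellow [([312, 153, 12, 9, 93], [317.54, 156.96]), ([308, 181, 15, 10, 85], [314.64, 186.54])]
side0 orange [([268, 143, 31, 8, 203], [282.65, 146.46])]
side0 red [([319, 262, 24, 28, 263], [331.24, 275.11])]
blue [226.7 176.3] [271.8 179.7] [ 0.5555 -0.0636  0.1421] [[-0.3  0.1]] [[-0.4 -0.1]]
yellow [185.7 223. ] [317.9 156.8] [0.7078 0.0025 0.143 ] [[-0.2  0. ]] [[-0.2 -0. ]]
green [309.7 297. ] [247.2 110.4] [0.5809 0.3101 0.1433] [[-0.3  0.1]] [[-0.2 -0.1]]
white [232.  303.7] [296.5 115.4] [0.7237 0.2334 0.1458] [[-0.1  0. ]] [[-0.1 -0. ]]
hub [262.3 235.3] [260.4 144. ] [0.5749 0.124  0.1313] [[-0.5  0.1]] [[-0.5 -0.1]]
tip [213.7 244.3] [299.  147.5] [0.6798 0.0805 0.1288] [[-0.4  0.1]] [[-0.4 -0. ]]
tapknob [176.7 135. ] [310.4 249. ] [ 0.5813 -0.2911  0.1095] [[-0.1  0. ]] [[-0.1 -0. ]]
redend [152.3 114.7] [338.2 286.1] [ 0.6013 -0.4035  0.1087] [[ 0. -0.]] [[ 0. -0.]]
b1 [141.7 232.7] [357.9 218.2] [ 0.7908 -0.1241  0.0059] [[-0.1  0. ]] [[-0.1  0. ]]
b2 [333.  331.3] [232.5 140.4] [0.5392 0.3636 0.0024] [[-0.1  0. ]] [[-0.1 -0. ]]
b_sidecornernear [238.  194.7] [261.5 232.9] [ 0.5136 -0.0969 -0.0064] [[-2.1  0.5]] [[-2.6 -0.4]]
```

Run:
```python
from h import *
a=load('scene0');b=load('side0')
print('can base',onz(b,(178,95),0.0),'rim right',onz(b,(210,60),0.2), 'handle',onz(b,(170,8),0.3))
sc=lambda x,y,ox=130,oy=90,s=3:((x+.5)/s-.5+ox,(y+.5)/s-.5+oy)
sd=lambda x,y:((x+.5)/2.8-.5+225,(y+.5)/2.8-.5+95)
p1=tri(a,sc(92,218),b,sd(313,442));p2=tri(a,sc(206,132),b,sd(162,509))
print('pipe',p1,p2,np.degrees(np.arctan2(*(p2-p1)[1::-1])))
print('cap',tri(a,sc(38,288),b,sd(370,455)))
print('seal',onz(a,(266,140),.01),onz(b,(199,276),.01))
# orange centerline: PCA of blob at z=.133
for c in (a,b):
    bl,l=blobs(c,'orange')
    big=max(range(len(bl)),key=lambda i:bl[i][0][4])
    s=bl[big][0]; m=np.zeros(l.shape,np.uint8); 
    lab=l[s[1]:s[1]+s[3],s[0]:s[0]+s[2]]; v=np.bincount(lab[lab>0]).argmax()
    ys,xs=np.where(l==v)
    X=np.array([onz(c,(x,y),.130)[:2] for x,y in zip(xs,ys)]);mu=X.mean(0);u=np.linalg.svd(X-mu)[2][0];u*=np.sign(u[0])
    t=(X-mu)@u;print(mu,np.degrees(np.arctan2(u[1],u[0])),'ext',mu+u*t.min(),mu+u*t.max())
```

```text
can base [0.39423189 0.76876105 0.        ] rim right [0.51580438 0.61289985 0.2       ] handle [0.41534721 0.93842143 0.3       ]
pipe [ 0.65465349 -0.27215287  0.05831042] [ 0.51014065 -0.30894354  0.0575555 ] -165.7168276730402
cap [ 0.72259709 -0.26158345  0.01201846]
seal [ 0.33188747 -0.21199393  0.01      ] [ 0.33197112 -0.22021374  0.01      ]
[0.6358274  0.10124421] -22.2852345922679 ext [0.59577951 0.117657  ] [0.67778653 0.08404815]
[0.63592434 0.09592768] -22.29863228845679 ext [0.59483572 0.1127782 ] [0.67776386 0.0787692 ]
```

{"op": "arm_command", "data": {"motion": [{"fingers": 0,"delta_pos": [0,-0.7,0.5],"roll": 0},{"fingers": 0,"delta_pos": [0.2,-1.7,0.6],"roll": -0.1},{"fingers": 0,"delta_pos": [0.9,-2.3,0.6],"roll": -0.25},{"fingers": 0,"delta_pos": [1.6,-3.0,0.6],"roll": -0.4},{"fingers": 0,"delta_pos": [2.3,-3.6,0.6],"roll": -0.55},{"fingers": 0,"delta_pos": [3.0,-4.2,0.6],"roll": -0.7},{"fingers": 0,"delta_pos": [3.7,-4.8,0.6],"roll": -0.85},{"fingers": 0,"delta_pos": [4.4,-5.4,0.6],"roll": -1.0},{"fingers": 0,"delta_pos": [5.1,-6.0,0.6],"roll": -1.15},{"fingers": 0,"delta_pos": [5.8,-6.6,0.6],"roll": -1.3},{"fingers": 0,"delta_pos": [6.5,-7.2,0.6],"roll": -1.45},{"fingers": 0,"delta_pos": [7.2,-7.7,0.6],"roll": -1.6},{"fingers": 0,"delta_pos": [7.8,-8.2,0.6],"roll": -1.71},{"fingers": 0,"delta_pos": [8.42,-8.59,0.6],"roll": -1.71},{"fingers": 0,"delta_pos": [8.42,-8.59,0.6],"roll": -1.71},{"fingers": 0,"delta_pos": [8.42,-8.59,0.6],"roll": -1.71}], "newtons": 20}}

```text
t: 2.15
position: [0.6729, 0.139, 0.4401]
tool_rot: [0.831, 0.557, -0.001, -0.001]
wrist_force: [-0.6, 0.6, -0.0]
gripper_width: -0.0
```

Run:
```python
from plant import state,camera,bot
import cv2,numpy as np
s=state();print(s['t'],s['position'],s['tool_rot'],s['joint_positions'],bot.hold_point_z)
for n in ['side','wrist']:
    c=camera(n);cv2.imwrite(f'pics/{n}1.png',c['frame']);np.savez(f'{n}1.npz',**{k:np.array(v) for k,v in c.items()})
b=cv2.imread('pics/side1.png')[20:240,180:400];cv2.imwrite('pics/side1c.png',cv2.resize(b,None,fx=2.7,fy=2.7,interpolation=2))
```

```text
2.15 [0.67291001 0.13897984 0.44009141] [ 8.30823514e-01  5.56535342e-01 -5.05364288e-04 -6.68090621e-04] [-0.60224305  0.49497343  0.50934357  1.48165405 -0.24902116  1.23102844
 -0.4509186 ] 0.1547
```

View pics/side1c.png

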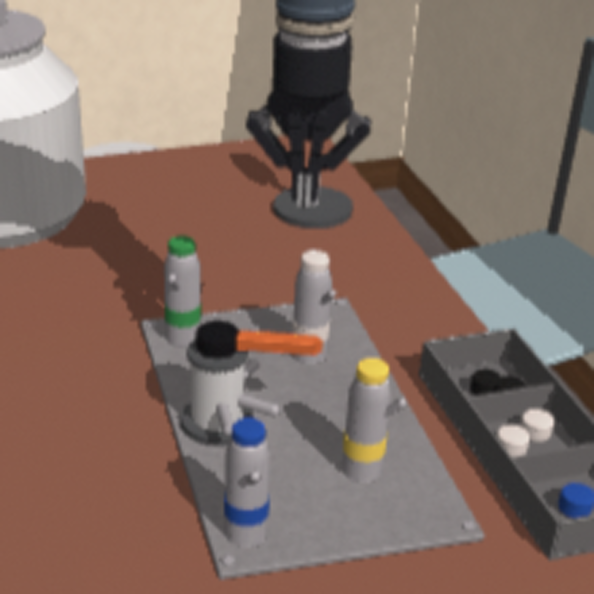

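View pics/wrist1.png

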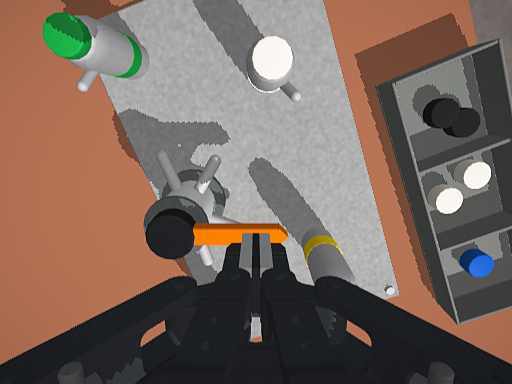

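{"op": "arm_command", "data": {"motion": [{"fingers": 0,"delta_pos": [0,0,-0.9],"roll": 0},{"fingers": 0,"delta_pos": [0,0,-1.8],"roll": 0},{"fingers": 0,"delta_pos": [0,0,-2.3],"roll": 0},{"fingers": 0,"delta_pos": [0,0,-2.58],"roll": 0},{"fingers": 0,"delta_pos": [0,0,-2.58],"roll": 0}]}}

```text
t: 2.88
position: [0.6729, 0.1391, 0.2855]
tool_rot: [0.831, 0.557, -0.0, -0.0]
wrist_force: [0.8, -0.3, 1.0]
gripper_width: -0.001
```

```bash
cat > look.py <<'E'
import sys
from plant import state,camera
import cv2,numpy as np
tag=sys.argv[1]
s=state();print(s['t'],s['position'],s['tool_rot'].round(4) if hasattr(s['tool_rot'],'round') else s['tool_rot'],s['wrist_force'])
for n in sys.argv[2:]:
    c=camera(n);cv2.imwrite(f'pics/{n}{tag}.png',c['frame']);np.savez(f'{n}{tag}.npz',**{k:np.array(v) for k,v in c.items()})
    y,x=(20,180) if n=='side' else (90,130)
    if n!='wrist': cv2.imwrite(f'pics/{n}{tag}c.png',cv2.resize(c['frame'][y:y+220,x:x+220],None,fx=2.7,fy=2.7,interpolation=2))
E
python3 look.py 2 side wrist
```

```text
2.875 [0.67288776 0.13911643 0.28550724] [ 8.307e-01  5.567e-01 -5.000e-04 -4.000e-04] [ 0.78125344 -0.31563959  1.0302142 ]
```

View pics/side2c.png

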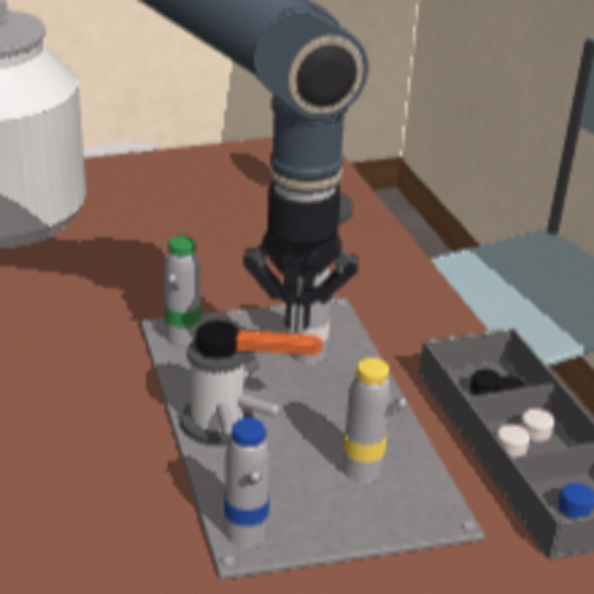

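View pics/wrist2.png

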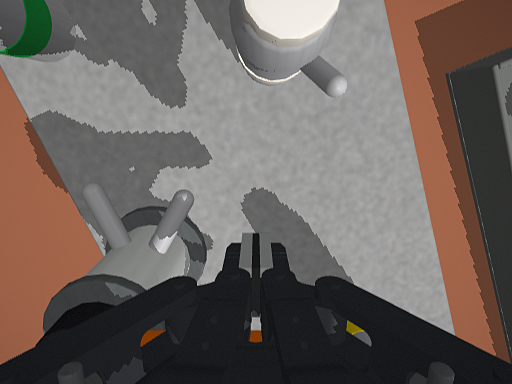

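```bash
cat > arc.py <<'E'
import numpy as np
def tab(A,r,n,ths,p0,th0):
    for t in ths:
        a=np.radians(t);c=np.array(A)+r*np.array([np.cos(a),np.sin(a)])+n*np.array([-np.sin(a),np.cos(a)])
        print(t,np.round((c-p0)/.06,2).tolist(),round(np.radians(t-th0),3))
E
python3 - <<'E'
from arc import *
p0=np.array([0.6729,0.1385])
A=(.575,.1235)
tab(A,.085,.03,[-22.5],p0,-22.5)
tab(A,.085,.02,[-22.5,-25]+list(range(-29,-90,-4))+[-90],p0,-22.5)
E
```

```text
-22.5 [-0.13, -0.33] 0.0
-22.5 [-0.2, -0.48] 0.0
-25 [-0.21, -0.55] -0.044
-29 [-0.23, -0.65] -0.113
-33 [-0.26, -0.74] -0.183
-37 [-0.3, -0.84] -0.253
-41 [-0.34, -0.93] -0.323
-45 [-0.39, -1.02] -0.393
-49 [-0.45, -1.1] -0.463
-53 [-0.51, -1.18] -0.532
-57 [-0.58, -1.26] -0.602
-61 [-0.65, -1.33] -0.672
-65 [-0.73, -1.39] -0.742
-69 [-0.81, -1.45] -0.812
-73 [-0.9, -1.51] -0.881
-77 [-0.99, -1.56] -0.951
-81 [-1.08, -1.6] -1.021
-85 [-1.18, -1.63] -1.091
-89 [-1.27, -1.66] -1.161
-90 [-1.3, -1.67] -1.178
```

{"op": "arm_command", "data": {"motion": [{"fingers": 0,"delta_pos": [-0.13,-0.33,0],"roll": 0},{"fingers": 0,"delta_pos": [-0.2,-0.48,0],"roll": 0},{"fingers": 0,"delta_pos": [-0.21,-0.55,0],"roll": -0.044},{"fingers": 0,"delta_pos": [-0.23,-0.65,0],"roll": -0.113},{"fingers": 0,"delta_pos": [-0.26,-0.74,0],"roll": -0.183},{"fingers": 0,"delta_pos": [-0.3,-0.84,0],"roll": -0.253},{"fingers": 0,"delta_pos": [-0.34,-0.93,0],"roll": -0.323},{"fingers": 0,"delta_pos": [-0.39,-1.02,0],"roll": -0.393},{"fingers": 0,"delta_pos": [-0.45,-1.1,0],"roll": -0.463},{"fingers": 0,"delta_pos": [-0.51,-1.18,0],"roll": -0.532},{"fingers": 0,"delta_pos": [-0.58,-1.26,0],"roll": -0.602},{"fingers": 0,"delta_pos": [-0.58,-1.26,0],"roll": -0.602}]}}

```text
t: 4.47
position: [0.6384, 0.0625, 0.2862]
tool_rot: [0.959, 0.285, 0.0, 0.0]
wrist_force: [-0.1, 0.1, -0.4]
gripper_width: -0.0
```

```bash
python3 look.py 3 scene side
```

```text
4.475 [0.6384342  0.06248418 0.28620773] [9.586e-01 2.847e-01 0.000e+00 1.000e-04] [-0.12961047  0.10214953 -0.43213153]
```

View pics/side3c.png

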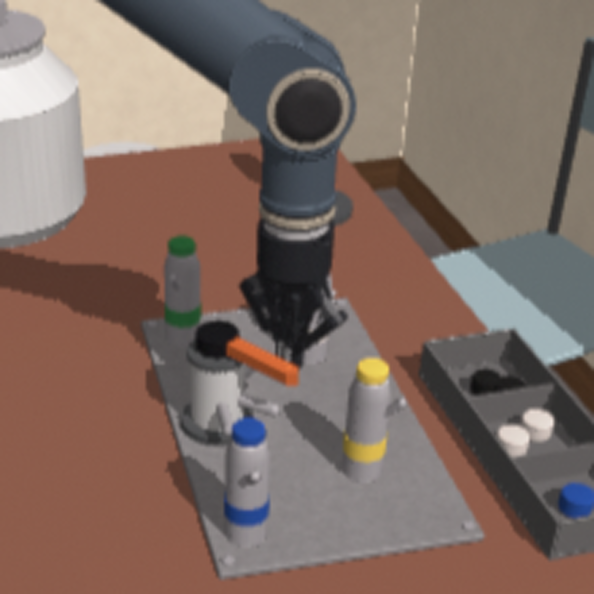

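View pics/scene3c.png

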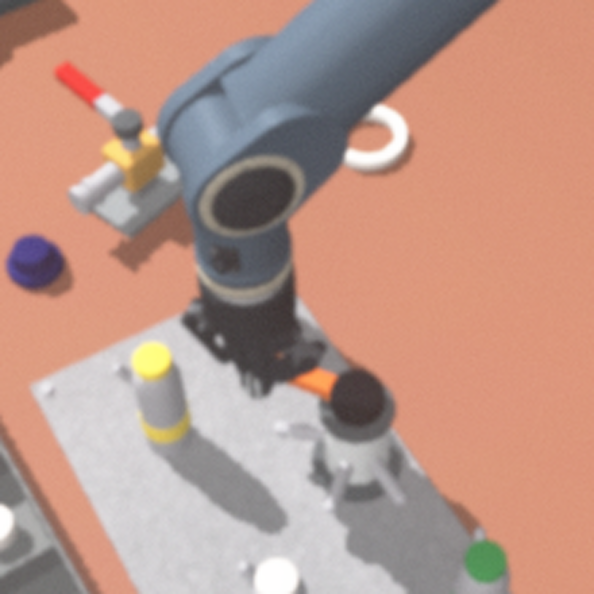

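```bash
cat >> h.py <<'E'
def oline(c,z=.130,col='orange'):
    bl,l=blobs(c,col)
    s=max(bl,key=lambda q:q[0][4] if q[0][4]<3000 else 0)[0]
    lab=l[s[1]:s[1]+s[3],s[0]:s[0]+s[2]]; v=np.bincount(lab[lab>0]).argmax()
    ys,xs=np.where(l==v)
    X=np.array([onz(c,(x,y),z)[:2] for x,y in zip(xs,ys)]);mu=X.mean(0);u=np.linalg.svd(X-mu)[2][0]
    if u@(mu-np.array([.575,.1235]))<0:u=-u
    t=(X-mu)@u;return mu,np.degrees(np.arctan2(u[1],u[0])),mu+u*t.min(),mu+u*t.max(),s
E
python3 - <<'E'
from h import *
r=oline(load('side3'));print(r)
d=r[3]-np.array([.575,.1215]);print(np.degrees(np.arctan2(d[1],d[0])))
for k in ['blue','yellow','green']: print(k,blobs(load('side3'),k)[0])
from arc import *
p0=np.array([0.6381,0.0629])
A=(.575,.1235)
tab(A,.085,.02,[-57]+list(range(-61,-90,-4))+[-91,-93,-95],p0,-57)
E
```

```text
(array([0.60983501, 0.06682836]), np.float64(-60.59942094489634), array([0.58527289, 0.11041808]), array([0.63459874, 0.02288086]), [264, 145, 26, 17, 195])
-58.854072799666646
blue [([266, 174, 12, 11, 102], [271.68, 179.47]), ([387, 199, 14, 13, 137], [393.15, 204.8]), ([263, 205, 16, 9, 83], [270.46, 210.22]), ([347, 248, 22, 20, 265], [358.98, 257.56])]
yellow [([312, 153, 12, 9, 93], [317.54, 156.96]), ([307, 181, 16, 10, 88], [314.38, 186.45])]
green [([243, 108, 9, 6, 50], [247.0, 110.5]), ([241, 134, 13, 7, 60], [247.22, 137.27])]
-57 [-0.0, 0.0] 0.0
-61 [-0.07, -0.07] -0.07
-65 [-0.15, -0.13] -0.14
-69 [-0.23, -0.19] -0.209
-73 [-0.32, -0.25] -0.279
-77 [-0.41, -0.3] -0.349
-81 [-0.5, -0.34] -0.419
-85 [-0.6, -0.37] -0.489
-89 [-0.69, -0.4] -0.559
-91 [-0.74, -0.41] -0.593
-93 [-0.79, -0.42] -0.628
-95 [-0.84, -0.43] -0.663
```

{"op": "arm_command", "data": {"motion": [{"fingers": 0,"delta_pos": [-0.07,-0.07,0],"roll": -0.07},{"fingers": 0,"delta_pos": [-0.15,-0.13,0],"roll": -0.14},{"fingers": 0,"delta_pos": [-0.23,-0.19,0],"roll": -0.209},{"fingers": 0,"delta_pos": [-0.32,-0.25,0],"roll": -0.279},{"fingers": 0,"delta_pos": [-0.41,-0.3,0],"roll": -0.349},{"fingers": 0,"delta_pos": [-0.5,-0.34,0],"roll": -0.419},{"fingers": 0,"delta_pos": [-0.55,-0.355,0],"roll": -0.454},{"fingers": 0,"delta_pos": [-0.6,-0.37,0],"roll": -0.489},{"fingers": 0,"delta_pos": [-0.65,-0.385,0],"roll": -0.524},{"fingers": 0,"delta_pos": [-0.69,-0.4,0],"roll": -0.559},{"fingers": 0,"delta_pos": [-0.69,-0.4,0],"roll": -0.559},{"fingers": 0,"delta_pos": [-0.69,-0.4,0],"roll": -0.559}]}}

```text
t: 6.08
position: [0.5969, 0.0385, 0.2859]
tool_rot: [1.0, 0.009, -0.0, 0.0]
wrist_force: [0.1, 0.3, -1.1]
gripper_width: -0.003
```

```bash
python3 look.py 4 scene side wrist
python3 - <<'E'
from h import *
r=oline(load('side4'));print(r)
d=r[3]-np.array([.575,.1215]);print(np.degrees(np.arctan2(d[1],d[0])))
for k in ['blue','yellow','green']: print(k,blobs(load('side4'),k)[0])
E
```

```text
6.075 [0.59692565 0.03846685 0.28589128] [ 1.0e+00  9.4e-03 -4.0e-04  2.0e-04] [ 0.0845231   0.28044168 -1.05465174]
(array([0.5764716 , 0.05055528]), np.float64(-91.54407752195405), array([0.57790927, 0.10388974]), array([0.57515504, 0.00171391]), [261, 148, 13, 21, 122])
-89.92584095894945
blue [([266, 174, 12, 11, 102], [271.68, 179.47]), ([387, 199, 14, 13, 137], [393.15, 204.8]), ([263, 205, 16, 9, 83], [270.46, 210.22]), ([347, 248, 21, 21, 263], [358.92, 257.57])]
yellow [([312, 153, 12, 9, 93], [317.54, 156.96]), ([307, 181, 16, 10, 88], [314.38, 186.45])]
green [([243, 108, 9, 6, 50], [247.0, 110.5]), ([241, 134, 13, 7, 59], [247.32, 137.27])]
```

View pics/side4c.png

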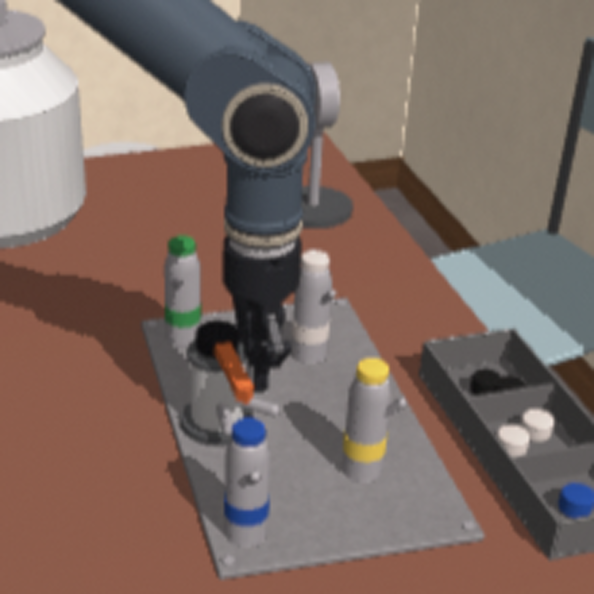

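View pics/scene4c.png

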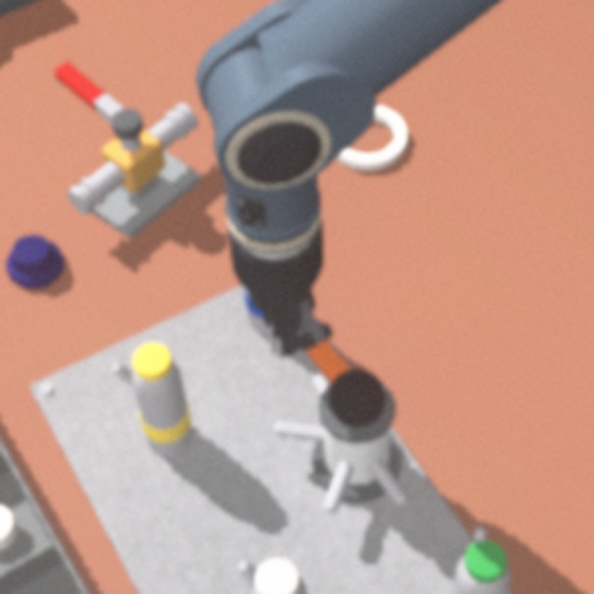

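View pics/wrist4.png

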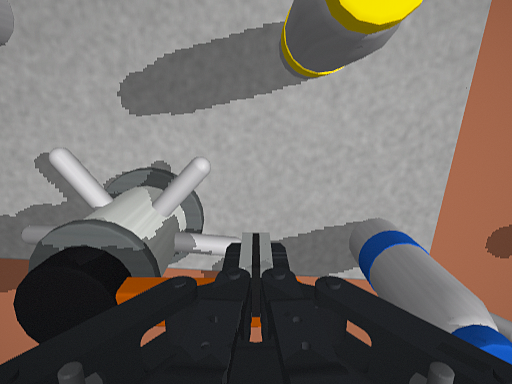

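{"op": "arm_command", "data": {"motion": [{"fingers": 0,"delta_pos": [-0.03,-0.006,0],"roll": -0.022},{"fingers": 0,"delta_pos": [-0.06,-0.012,0],"roll": -0.044},{"fingers": 0,"delta_pos": [-0.06,-0.012,0],"roll": -0.044},{"fingers": 0,"delta_pos": [0.1,0,0],"roll": -0.044},{"fingers": 0,"delta_pos": [0.35,0,0.1],"roll": -0.044},{"fingers": 0,"delta_pos": [0.4,0,1.0],"roll": -0.044},{"fingers": 0,"delta_pos": [0.6,0,1.9],"roll": -0.044},{"fingers": 0,"delta_pos": [1.2,0,2.5],"roll": -0.044},{"fingers": 0,"delta_pos": [1.3,0,2.58],"roll": -0.044},{"fingers": 0,"delta_pos": [1.3,0,2.58],"roll": -0.044},{"fingers": 0,"delta_pos": [1.3,0,2.58],"roll": -0.044}]}}

```text
t: 7.6
position: [0.6743, 0.0389, 0.4389]
tool_rot: [1.0, -0.013, -0.002, -0.0]
wrist_force: [-0.2, 0.3, -0.8]
gripper_width: 0.003
```

```bash
python3 look.py 5 scene side wrist
python3 - <<'E'
from h import *
r=oline(load('side5'));print(r)
for k in ['blue','yellow','green']: print(k,blobs(load('side5'),k)[0])
E
```

```text
7.6 [0.67430966 0.03885068 0.4388943 ] [ 0.9999 -0.0128 -0.0019 -0.    ] [-0.20661149  0.30414078 -0.75510668]
(array([0.57367437, 0.05633496]), np.float64(-93.48828701124775), array([0.57691649, 0.1095215 ]), array([0.5703913 , 0.00247644]), [260, 147, 12, 22, 132])
blue [([266, 174, 12, 11, 103], [271.62, 179.5]), ([387, 199, 14, 13, 138], [393.11, 204.8]), ([263, 205, 16, 9, 83], [270.46, 210.22]), ([347, 248, 22, 20, 261], [359.03, 257.56])]
yellow [([312, 153, 12, 9, 93], [317.54, 156.96]), ([307, 181, 16, 10, 88], [314.38, 186.49])]
green [([243, 108, 9, 6, 50], [247.0, 110.5]), ([241, 134, 13, 7, 58], [247.22, 137.26])]
```

View pics/wrist5.png

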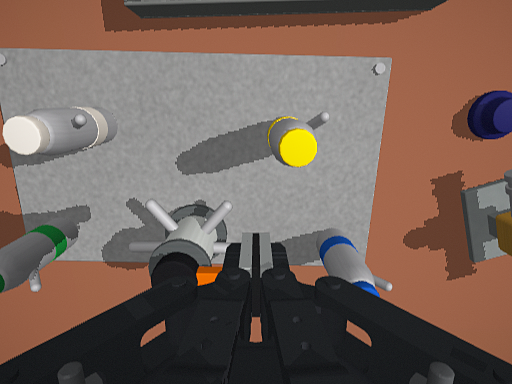

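View pics/side5c.png

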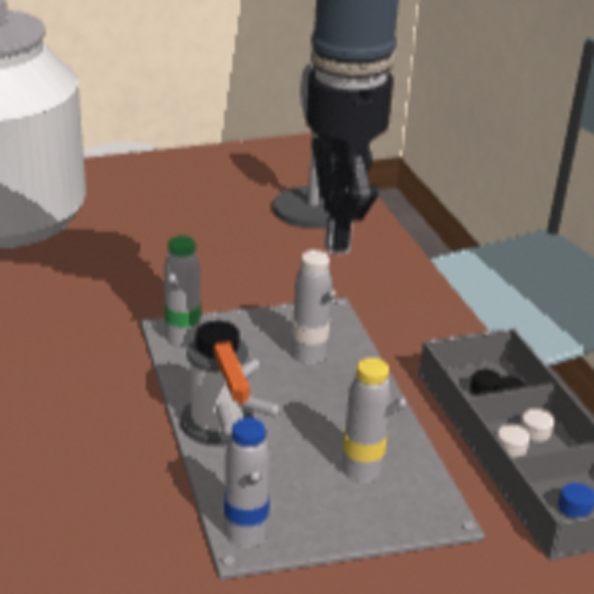

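View pics/scene5c.png

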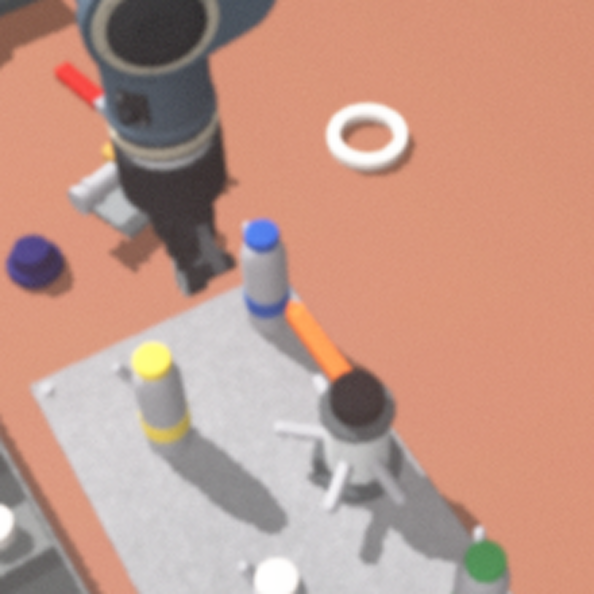

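```bash
cat > fit.py <<'E'
from h import *
from scipy.optimize import minimize
def bar(A,th,r0=.026,taper=.012):
    u=np.array([np.cos(th),np.sin(th)]);n=np.array([-u[1],u[0]])
    pl=[(r0,-.009),(.114-taper,-.009),(.114,0),(.114-taper,.009),(r0,.009)]
    return np.array([[*(A+r*u+w*n),z] for z in (.119,.135) for r,w in pl])
S=8
def mask(c,X,off):
    uv=proj(c,X)+off
    h=cv2.convexHull(((uv+.5)*S).astype(np.int32)); m=np.zeros((384*S//1,512*S),np.uint8)
    return h
def soft(c,X,off,box):
    x0,y0,x1,y1=box
    h=cv2.convexHull((((proj(c,X)+off+.5)-[x0,y0])*S).astype(np.float32)).astype(np.int32)
    m=np.zeros(((y1-y0)*S,(x1-x0)*S),np.uint8);cv2.fillConvexPoly(m,h,1)
    return cv2.resize(m.astype(np.float32),(x1-x0,y1-y0),interpolation=cv2.INTER_AREA)
def omask(c):
    h=cv2.cvtColor(c['frame'],cv2.COLOR_BGR2HSV);m=cv2.inRange(h,(5,120,80),(17,255,255))
    return m
def prep(name):
    c=load(name);r=oline(c);s=r[4];box=(s[0]-6,s[1]-6,s[0]+s[2]+6,s[1]+s[3]+6)
    # soft orange-ness by saturation vs neighbourhood
    f=c['frame'][box[1]:box[3],box[0]:box[2]].astype(float)
    hs=cv2.cvtColor(c['frame'],cv2.COLOR_BGR2HSV)[box[1]:box[3],box[0]:box[2]].astype(float)
    w=(f[:,:,2]-f[:,:,0])  # R-B
    hi=np.percentile(w,97);w=np.clip(w/hi,0,1)
    return c,w,box
def fit(names,thidx,nth,th0):
    D=[prep(n) for n in names]
    def cost(p):
        A=p[:2];e=0
        for (c,w,box),k,n in zip(D,thidx,names):
            o=p[2:4] if n.startswith('scene') else p[4:6]
            m=soft(c,bar(A,p[6+k]),o,box)
            bg=np.median(np.r_[w[0],w[-1],w[:,0],w[:,-1]])
            if n.startswith('scene') and n[-1]!='0': bg=np.median(w[w<.5])
            e+=((w-bg)/(1-bg)-m).clip(-1,1).__pow__(2).sum()
        return e+ .5*(p[2:6]**2).sum()
    p=np.r_[.575,.1235,0,0,0,0,th0]
    best=None
    for it in range(3):
        sim=np.vstack([p]+[p+d for d in np.diag(np.r_[.004,.004,1,1,1,1,[.04]*nth])])
        r=minimize(cost,p,method='Nelder-Mead',options=dict(initial_simplex=sim,maxiter=1500,xatol=1e-4,fatol=1e-3));p=r.x
    return p,r.fun
E
python3 - <<'E'
from fit import *
p,f=fit(['scene0','side0','side5','scene5'],[0,0,1,1],2,np.radians([-22.4,-92.5]))
print(p.round(4),np.degrees(p[6:]),f)
A=p[:2]
a=load('scene5');b=load('side5')
for i in (0,5):
    a=load(f'scene{i}');b=load(f'side{i}')
    ua=[q for q in blobs(a,'blue')[0] if 215<q[1][0]<235 and q[1][1]<190][0][1];ub=[q for q in blobs(b,'blue')[0] if q[1][1]<190][0][1]
    X=tri(a,np.array(ua)-p[2:4],b,np.array(ub)-p[4:6]);X0=tri(a,ua,b,ub)
    print(ua,ub,X,X0,'dir',np.degrees(np.arctan2(*(X[:2]-A)[::-1])),np.degrees(np.arctan2(*(X0[:2]-A)[::-1])),'sideonly',[np.degrees(np.arctan2(*(onz(b,np.array(ub)-p[4:6],z)[:2]-A)[::-1])).round(2) for z in (.14,.145)])
E
```

```text
[ 0.5742  0.1236  0.608  -0.4008 -0.0979 -0.4112 -0.3769 -1.5759] [-21.59732436 -90.29355458] 212.49556313164973
[226.27, 176.77] [271.62, 179.5] [ 0.5570956  -0.06341476  0.14057759] [ 0.55621383 -0.06292672  0.14184989] dir -95.2196971121995 -95.50175356527176 sideonly [np.float64(-95.37), np.float64(-95.77)]
[226.27, 176.77] [271.62, 179.5] [ 0.5570956  -0.06341476  0.14057759] [ 0.55621383 -0.06292672  0.14184989] dir -95.2196971121995 -95.50175356527176 sideonly [np.float64(-95.37), np.float64(-95.77)]
```

```bash
cat > ov.py <<'E'
import sys
from fit import *
def ov(tag,A,th,offs,C,out,F=10,sz=(60,56)):
    ims=[]
    for n in ('scene','side'):
        c=load(n+tag);o=offs[n];ctr=proj(c,[A[0]+.05*np.cos(th),A[1]+.05*np.sin(th),.13])[0]
        x0,y0=(ctr-[19,28]).astype(int)
        im=cv2.resize(c['frame'][y0:y0+56,x0:x0+38],None,fx=F,fy=F,interpolation=cv2.INTER_NEAREST)
        T=lambda X:((proj(c,X)+o+.5-[x0,y0])*F).astype(int)
        B=T(bar(A,th))
        for k in (0,5):
            cv2.polylines(im,[B[k:k+5].reshape(-1,1,2)],True,(255,0,0) if k else (0,120,0),1)
        d=C-A;L=T([[*A,.135],[*(A+d*.75),.135]]);cv2.line(im,L[0],L[1],(255,255,0),1)
        ims.append(im)
    cv2.imwrite(out,np.hstack(ims))
E
python3 - <<'E'
from ov import *
z={'scene':np.zeros(2),'side':np.zeros(2)}
ov('5',np.array([.5742,.1236]),np.radians(-92.5),z,np.array([.5562,-.063]),'pics/ov5.png')
E
```

```text
(no output)
```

View pics/ov5.png

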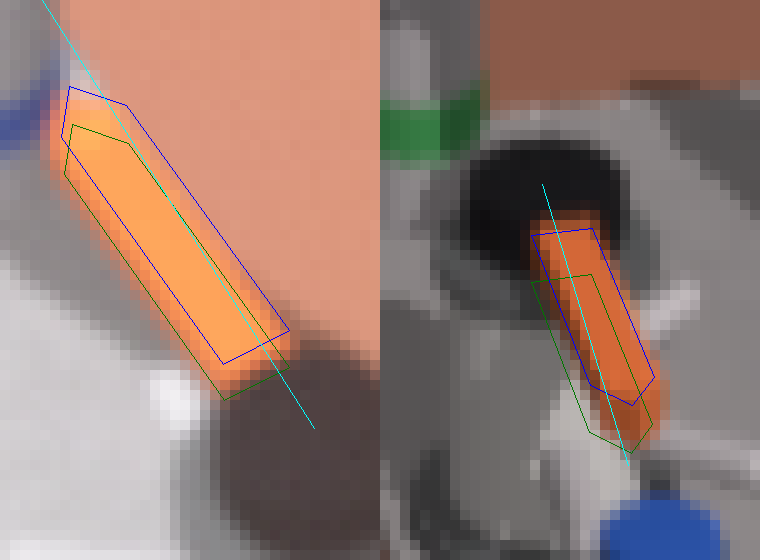

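```bash
python3 - <<'E'
s=open('fit.py').read()
i=s.index("def prep");
s=s[:i]+'''def prep(name):
    c=load(name);s=oline(c)[4];box=(s[0]-6,s[1]-6,s[0]+s[2]+6,s[1]+s[3]+6)
    hs=cv2.cvtColor(c['frame'],cv2.COLOR_BGR2HSV)[box[1]:box[3],box[0]:box[2]].astype(float)
    lo,hi=(120,165) if name.startswith('scene') else (130,180)
    w=np.clip((hs[:,:,1]-lo)/(hi-lo),0,1)*(hs[:,:,2]>85)*(hs[:,:,0]<20)
    return c,w,box
def fit(names,thidx,nth,th0,wo=.5):
    D=[prep(n) for n in names]
    def cost(p):
        e=0
        for (c,w,box),k,n in zip(D,thidx,names):
            o=p[2:4] if n.startswith('scene') else p[4:6]
            e+=((w-soft(c,bar(p[:2],p[6+k]),o,box))**2).sum()
        return e+wo*(p[2:6]**2).sum()
    p=np.r_[.575,.1235,0,0,0,0,th0]
    for it in range(4):
        sim=np.vstack([p]+[p+d for d in np.diag(np.r_[.004,.004,1,1,1,1,[.04]*nth])])
        r=minimize(cost,p,method='Nelder-Mead',options=dict(initial_simplex=sim,maxiter=2000,xatol=1e-4,fatol=1e-3));p=r.x
    return p,r.fun
'''
open('fit.py','w').write(s)
E
python3 - <<'E'
from ov import *
for names,ix,n,t in [(['scene0','side0','side5','scene5'],[0,0,1,1],2,[-22.4,-92.5]),(['scene0','side0','side3','side4','side5','scene5'],[0,0,1,2,3,3],4,[-22.4,-58,-90,-92.5]),(['side5','scene5'],[0,0],1,[-92.5])]:
    p,f=fit(names,ix,n,np.radians(t))
    print(p[:6].round(4),np.degrees(p[6:]),f)
    A=p[:2]
    a=load(f'scene5');b=load(f'side5')
    ua=[q for q in blobs(a,'blue')[0] if 215<q[1][0]<235 and q[1][1]<190][0][1];ub=[q for q in blobs(b,'blue')[0] if q[1][1]<190][0][1]
    X=tri(a,np.array(ua)-p[2:4],b,np.array(ub)-p[4:6]);X0=tri(a,ua,b,ub)
    print(X,X0,'dir',np.degrees(np.arctan2(*(X[:2]-A)[::-1])),np.degrees(np.arctan2(*(X0[:2]-A)[::-1])))
    if n==2: ov('5',A,p[-1],{'scene':p[2:4],'side':p[4:6]},X[:2],'pics/ov5b.png')
E
```

```text
[ 0.5738  0.1243  0.6637  0.0059 -0.0146 -0.5124] [-22.24236243 -90.38311684] 167.97054380305698
[ 0.5566467  -0.06430481  0.14098915] [ 0.55621383 -0.06292672  0.14184989] dir -95.21147020918258 -95.38094817619921
[ 0.5742  0.1262  0.1698 -0.2265  0.1267 -0.3699] [-23.11725157 -57.33184951 -88.28715853 -90.96679331] 214.62668013240656
[ 0.5562237  -0.06320888  0.14078205] [ 0.55621383 -0.06292672  0.14184989] dir -95.41745489449669 -95.42845249585282
[ 0.575   0.125   0.0445 -0.3538  0.1981 -0.6121] [-91.63719901] 44.57976523396525
[ 0.5559696  -0.06321792  0.14005982] [ 0.55621383 -0.06292672  0.14184989] dir -95.78704668819412 -95.72225502819187
```

View pics/ov5b.png

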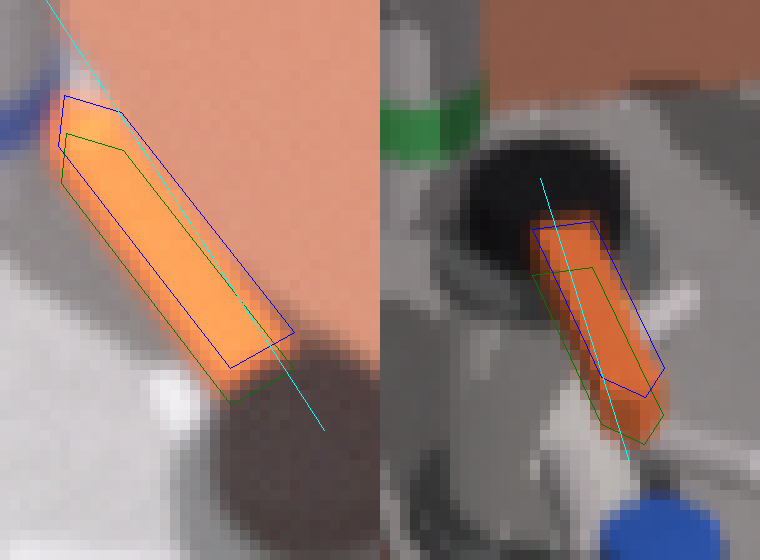

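Run:
```python
from arc import *
p0=np.array([.6747,.0389])
A=(.575,.1235)
tab(A,.085,.05,[-91.5],p0,-91.5)
tab(A,.085,.03,[-91.5],p0,-91.5)
tab(A,.085,.02,[-90.5,-91.5,-92.5,-93.5,-94.5],p0,-91.5)
tab(A,.085,.05,[-94.5],p0,-91.5)
```

```text
-91.5 [-0.87, -0.03] 0.0
-91.5 [-1.2, -0.02] 0.0
-90.5 [-1.34, -0.01] 0.017
-91.5 [-1.37, -0.01] 0.0
-92.5 [-1.39, -0.02] -0.017
-93.5 [-1.42, -0.02] -0.035
-94.5 [-1.44, -0.03] -0.052
-94.5 [-0.94, -0.07] -0.052
```

{"op": "arm_command", "data": {"motion": [{"fingers": 0,"delta_pos": [-0.7,-0.03,-0.2],"roll": 0},{"fingers": 0,"delta_pos": [-0.87,-0.03,-1.0],"roll": 0},{"fingers": 0,"delta_pos": [-0.87,-0.03,-1.9],"roll": 0},{"fingers": 0,"delta_pos": [-0.87,-0.03,-2.58],"roll": 0},{"fingers": 0,"delta_pos": [-0.87,-0.03,-2.58],"roll": 0},{"fingers": 0,"delta_pos": [-1.2,-0.02,-2.58],"roll": 0},{"fingers": 0,"delta_pos": [-1.34,-0.01,-2.58],"roll": 0},{"fingers": 0,"delta_pos": [-1.37,-0.01,-2.58],"roll": 0},{"fingers": 0,"delta_pos": [-1.39,-0.02,-2.58],"roll": -0.017},{"fingers": 0,"delta_pos": [-1.42,-0.02,-2.58],"roll": -0.035},{"fingers": 0,"delta_pos": [-1.44,-0.03,-2.58],"roll": -0.052},{"fingers": 0,"delta_pos": [-1.44,-0.03,-2.58],"roll": -0.052},{"fingers": 0,"delta_pos": [-1.44,-0.03,-2.58],"roll": -0.052}]}}

```text
t: 9.38
position: [0.5889, 0.0369, 0.286]
tool_rot: [0.999, -0.039, 0.0, 0.0]
wrist_force: [1.8, -0.4, 1.1]
gripper_width: 0.002
```

```bash
python3 look.py 6 side
python3 - <<'E'
from h import *
for i in '056': print(oline(load('side'+i))[:2])
E
```

```text
9.375 [0.58888707 0.03691103 0.28595375] [ 9.993e-01 -3.860e-02  2.000e-04  1.000e-04] [ 1.81806813 -0.36630091  1.06767003]
(array([0.63592434, 0.09592768]), np.float64(-22.29863228845679))
(array([0.57367437, 0.05633496]), np.float64(-93.48828701124775))
(array([0.56974741, 0.05161052]), np.float64(-96.89470772123079))
```

{"op": "arm_command", "data": {"motion": [{"fingers": 0,"delta_pos": [0.2,0,0],"roll": 0},{"fingers": 0,"delta_pos": [0.5,0,0.1],"roll": 0},{"fingers": 0,"delta_pos": [0.55,0,1.0],"roll": 0},{"fingers": 0,"delta_pos": [0.7,0,1.9],"roll": 0},{"fingers": 0,"delta_pos": [1.3,0,2.5],"roll": 0},{"fingers": 0,"delta_pos": [1.44,0,2.58],"roll": 0},{"fingers": 0,"delta_pos": [1.44,0,2.58],"roll": 0}]}}

```text
t: 10.3
position: [0.6752, 0.0369, 0.4395]
tool_rot: [0.999, -0.039, -0.001, 0.0]
wrist_force: [-0.7, 0.4, -0.7]
gripper_width: 0.003
```

```bash
python3 look.py 7 scene side
python3 - <<'E'
from ov import *
for tg in '57':
  p,f=fit(['side'+tg,'scene'+tg],[0,0],1,np.radians([-93]))
  print(p[:6].round(4),np.degrees(p[6:]),f)
for names,ix,n,t in [(['scene0','side0','side5','scene5','side7','scene7'],[0,0,1,1,2,2],3,[-22.4,-92,-95])]:
    p,f=fit(names,ix,n,np.radians(t))
    print(p[:6].round(4),np.degrees(p[6:]),f)
for i in '57':
    a=load('scene'+i);b=load('side'+i)
    for k in ('blue','yellow','green'): print(k,[q[1] for q in blobs(a,k)[0] if q[0][4]<3000],[q[1] for q in blobs(b,k)[0]])
z={'scene':p[2:4],'side':p[4:6]}
ov('7',p[:2],p[-1],z,np.array([.5565,-.064]),'pics/ov7.png')
E
```

```text
10.3 [0.67522313 0.036874   0.43945377] [ 9.992e-01 -3.870e-02 -1.200e-03  4.000e-04] [-0.74533505  0.38606516 -0.70087428]
[ 0.5746  0.1246  0.0394 -0.4024  0.2967 -0.6807] [-91.31991911] 43.76479804499398
[ 0.5747  0.1242 -0.2095 -0.4423  0.2829 -0.9132] [-94.80570318] 34.810575975042575
[ 0.5746  0.1244  0.5724 -0.2886 -0.0294 -0.7803] [-22.82859907 -90.71937315 -93.87457961] 212.36530541942648
blue [[385.17, 26.53], [226.27, 176.77], [227.05, 204.4], [101.98, 255.37]] [[271.62, 179.5], [393.11, 204.8], [270.46, 210.22], [359.03, 257.56]]
yellow [[186.57, 224.07], [191.69, 250.02]] [[317.54, 156.96], [314.38, 186.49]]
green [[309.34, 297.63]] [[247.0, 110.5], [247.22, 137.26]]
blue [[385.5, 27.3], [226.27, 176.77], [226.95, 204.47], [101.92, 255.31]] [[271.62, 179.5], [393.15, 204.8], [270.46, 210.22], [358.96, 257.54]]
yellow [[186.56, 224.09], [191.74, 250.07]] [[317.54, 156.96], [314.46, 186.49]]
green [[309.23, 297.72]] [[246.98, 110.57], [247.27, 137.31]]
```

View pics/ov7.png

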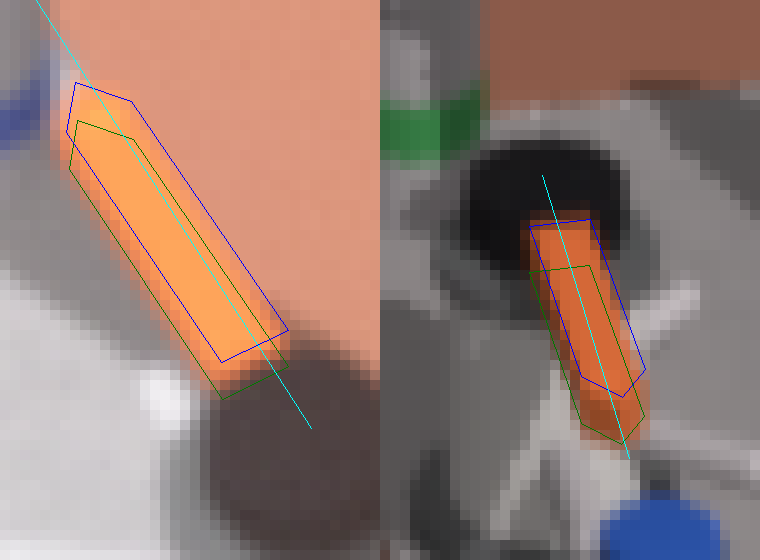

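{"op": "arm_command", "data": {"motion": [{"fingers": 0,"delta_pos": [-0.8,0,-0.2],"roll": 0},{"fingers": 0,"delta_pos": [-0.94,0,-1.0],"roll": 0},{"fingers": 0,"delta_pos": [-0.94,0,-1.9],"roll": 0},{"fingers": 0,"delta_pos": [-0.94,0,-2.58],"roll": 0},{"fingers": 0,"delta_pos": [-0.94,0,-2.58],"roll": 0},{"fingers": 0,"delta_pos": [-1.25,0,-2.58],"roll": 0},{"fingers": 0,"delta_pos": [-1.4,0,-2.58],"roll": 0},{"fingers": 0,"delta_pos": [-1.44,0,-2.58],"roll": 0},{"fingers": 0,"delta_pos": [-1.455,-0.004,-2.58],"roll": -0.01},{"fingers": 0,"delta_pos": [-1.466,-0.007,-2.58],"roll": -0.019},{"fingers": 0,"delta_pos": [-1.466,-0.007,-2.58],"roll": -0.019},{"fingers": 0,"delta_pos": [-1.466,-0.007,-2.58],"roll": -0.019},{"fingers": 0,"delta_pos": [-1.2,0,-2.58],"roll": -0.019},{"fingers": 0,"delta_pos": [-0.94,0,-2.48],"roll": -0.019},{"fingers": 0,"delta_pos": [-0.9,0,-1.5],"roll": -0.019},{"fingers": 0,"delta_pos": [-0.8,0,-0.6],"roll": -0.019},{"fingers": 0,"delta_pos": [-0.2,0,0],"roll": -0.019},{"fingers": 0,"delta_pos": [0,0,0],"roll": -0.019},{"fingers": 0,"delta_pos": [0,0,0],"roll": -0.019}]}}

```text
t: 12.78
position: [0.675, 0.0371, 0.4389]
tool_rot: [0.999, -0.048, -0.002, 0.0]
wrist_force: [0.1, -0.1, -0.6]
gripper_width: -0.001
```

```bash
python3 look.py 8 scene side
python3 - <<'E'
from ov import *
tg='8'
p,f=fit(['side'+tg,'scene'+tg],[0,0],1,np.radians([-93]))
print(p[:6].round(4),np.degrees(p[6:]),f)
print(oline(load('side8'))[:2])
a=load('scene8');b=load('side8')
for k in ('blue',): print(k,[q[1] for q in blobs(a,k)[0] if q[0][4]<3000],[q[1] for q in blobs(b,k)[0]])
for zz in (.142,.05): print(proj(a,[.5562,-.063,zz]),proj(b,[.5562,-.063,zz]))
for n,(x,y) in (('side',(235,125)),('scene',(205,160))):
    cv2.imwrite(f'pics/{n}8z.png',cv2.resize(load(n+'8')['frame'][y:y+95,x:x+80],None,fx=6,fy=6,interpolation=cv2.INTER_CUBIC))
E
python3 -c "
import cv2,numpy as np
cv2.imwrite('pics/z8.png',np.hstack([cv2.imread('pics/scene8z.png')[:,:390],cv2.imread('pics/side8z.png')[:,:390]]))"
```

```text
12.775 [0.67501496 0.03705141 0.43889852] [ 9.988e-01 -4.810e-02 -1.700e-03  4.000e-04] [ 0.13943008 -0.09037776 -0.56475192]
[ 0.5755  0.1233  0.4028 -0.4304 -0.1488 -1.0374] [-95.8173661] 33.957293882239
(array([0.56914522, 0.05700369]), np.float64(-96.59494408015176))
blue [[385.75, 27.88], [226.26, 176.71], [227.0, 204.28], [101.92, 255.31]] [[271.62, 179.5], [393.15, 204.8], [270.46, 210.22], [358.95, 257.57]]
[[226.25283627 176.71203126]] [[271.62037387 179.47095578]]
[[228.26757857 198.28208346]] [[270.91969863 206.32715341]]
```

View pics/z8.png

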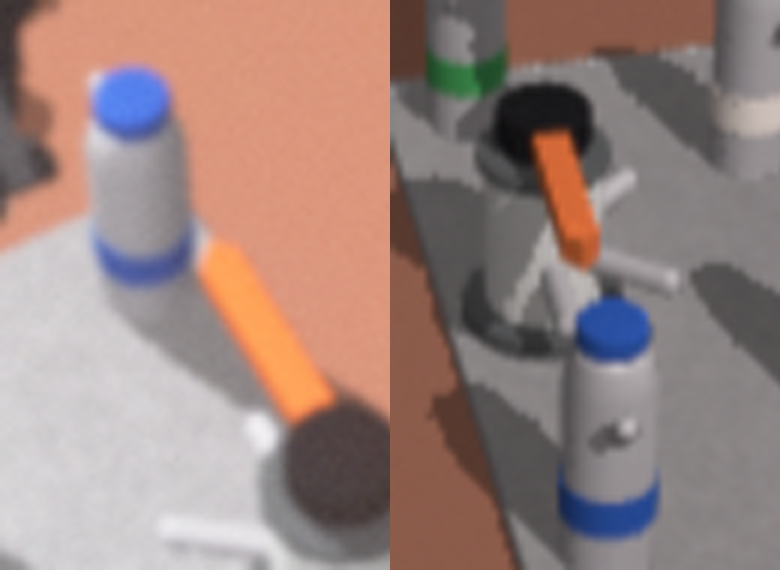

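Run:
```python
from arc import *
from h import *
print([oline(load('side8'),z=.108,col='red')[:2],oline(load('scene0'),z=.108,col='red')[:2]])
T=(.582,-.2908)
p0=np.array([.6750,.0371])
tab(T,.088,.055,[-80],p0,-95.5)
p1=np.array(T)+.088*np.array([np.cos(np.radians(-80)),np.sin(np.radians(-80))])+.055*np.array([-np.sin(np.radians(-80)),np.cos(np.radians(-80))])
print(p1)
tab(T,.088,.03,[-80],p1,-80)
tab(T,.088,.021,list(range(-80,-165,-5))+[-165,-167,-169],p1,-80)
```

```text
[(array([ 0.59853801, -0.37122558]), np.float64(-80.98330272303421)), (array([ 0.59702031, -0.37465289]), np.float64(-80.94864947465092))]
-80 [-0.39, -6.75] 0.271
[ 0.65144547 -0.36791243]
-80 [-0.41, -0.07] 0.0
-80 [-0.56, -0.1] 0.0
-85 [-0.68, -0.15] -0.087
-90 [-0.81, -0.18] -0.175
-95 [-0.94, -0.21] -0.262
-100 [-1.07, -0.22] -0.349
-105 [-1.2, -0.22] -0.436
-110 [-1.33, -0.21] -0.524
-115 [-1.46, -0.19] -0.611
-120 [-1.59, -0.16] -0.698
-125 [-1.71, -0.12] -0.785
-130 [-1.83, -0.06] -0.873
-135 [-1.95, 0.0] -0.96
-140 [-2.06, 0.07] -1.047
-145 [-2.16, 0.16] -1.134
-150 [-2.25, 0.25] -1.222
-155 [-2.34, 0.35] -1.309
-160 [-2.42, 0.45] -1.396
-165 [-2.48, 0.57] -1.484
-167 [-2.51, 0.61] -1.518
-169 [-2.53, 0.66] -1.553
```

{"op": "arm_command", "data": {"motion": [{"fingers": 0,"delta_pos": [-0.1,-0.9,0],"roll": 0.1},{"fingers": 0,"delta_pos": [-0.1,-1.8,0],"roll": 0.2},{"fingers": 0,"delta_pos": [-0.2,-2.7,0],"roll": 0.271},{"fingers": 0,"delta_pos": [-0.3,-3.6,0],"roll": 0.271},{"fingers": 0,"delta_pos": [-0.39,-4.5,0],"roll": 0.271},{"fingers": 0,"delta_pos": [-0.39,-5.4,0],"roll": 0.271},{"fingers": 0,"delta_pos": [-0.39,-6.2,0],"roll": 0.271},{"fingers": 0,"delta_pos": [-0.39,-6.75,0],"roll": 0.271},{"fingers": 0,"delta_pos": [-0.39,-6.75,-0.3],"roll": 0.271},{"fingers": 0,"delta_pos": [-0.39,-6.75,-1.2],"roll": 0.271},{"fingers": 0,"delta_pos": [-0.39,-6.75,-2.1],"roll": 0.271},{"fingers": 0,"delta_pos": [-0.39,-6.75,-2.7],"roll": 0.271},{"fingers": 0,"delta_pos": [-0.39,-6.75,-2.83],"roll": 0.271},{"fingers": 0,"delta_pos": [-0.39,-6.75,-2.83],"roll": 0.271}]}}

```text
t: 14.62
position: [0.6519, -0.3672, 0.2709]
tool_rot: [0.996, 0.088, -0.0, -0.0]
wrist_force: [0.0, -0.2, 0.9]
gripper_width: -0.002
```

```bash
python3 look.py 9 scene side wrist
python3 - <<'E'
import cv2
cv2.imwrite('pics/s9.png',cv2.resize(cv2.imread('pics/side9.png')[100:330,220:420],None,fx=2.6,fy=2.6,interpolation=2))
E
```

```text
14.625 [ 0.65193637 -0.36719424  0.27090709] [ 9.961e-01  8.770e-02 -2.000e-04 -2.000e-04] [ 0.02175411 -0.24662517  0.92655437]
```

View pics/s9.png

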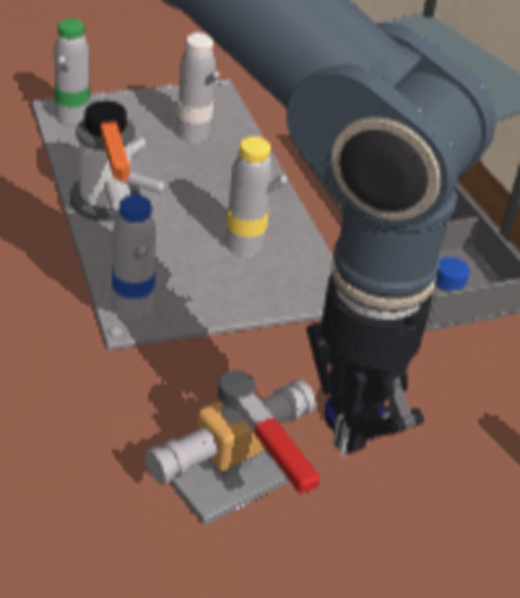

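View pics/scene9c.png

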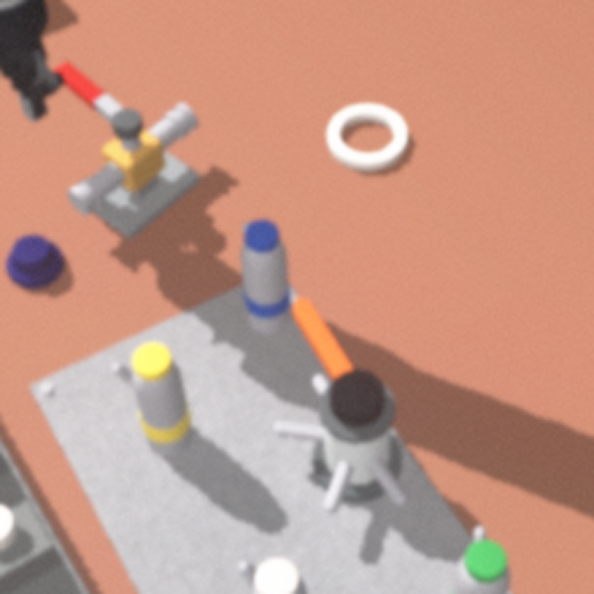

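{"op": "arm_command", "data": {"motion": [{"fingers": 0,"delta_pos": [-0.41,-0.07,0],"roll": 0},{"fingers": 0,"delta_pos": [-0.56,-0.1,0],"roll": 0},{"fingers": 0,"delta_pos": [-0.68,-0.15,0],"roll": -0.087},{"fingers": 0,"delta_pos": [-0.81,-0.18,0],"roll": -0.175},{"fingers": 0,"delta_pos": [-0.94,-0.21,0],"roll": -0.262},{"fingers": 0,"delta_pos": [-1.07,-0.22,0],"roll": -0.349},{"fingers": 0,"delta_pos": [-1.2,-0.22,0],"roll": -0.436},{"fingers": 0,"delta_pos": [-1.33,-0.21,0],"roll": -0.524},{"fingers": 0,"delta_pos": [-1.46,-0.19,0],"roll": -0.611},{"fingers": 0,"delta_pos": [-1.59,-0.16,0],"roll": -0.698},{"fingers": 0,"delta_pos": [-1.71,-0.12,0],"roll": -0.785},{"fingers": 0,"delta_pos": [-1.83,-0.06,0],"roll": -0.873},{"fingers": 0,"delta_pos": [-1.83,-0.06,0],"roll": -0.873}]}}

```text
t: 16.4
position: [0.5421, -0.3718, 0.2719]
tool_rot: [0.94, -0.342, 0.001, 0.0]
wrist_force: [-0.1, 0.3, 0.9]
gripper_width: 0.0
```

```bash
python3 look.py 10 side
python3 - <<'E'
import cv2
from plant import state
print(state()['joint_positions'])
cv2.imwrite('pics/s10.png',cv2.resize(cv2.imread('pics/side10.png')[100:330,220:420],None,fx=2.6,fy=2.6,interpolation=2))
E
```

```text
16.4 [ 0.54214689 -0.37180906  0.27187059] [ 9.398e-01 -3.417e-01  8.000e-04  1.000e-04] [-0.05742769  0.28523825  0.87447647]
[-0.07019671  0.76368383  0.94548282  1.73792175 -0.71691474  1.02399212
 -1.12703459]
```

View pics/s10.png

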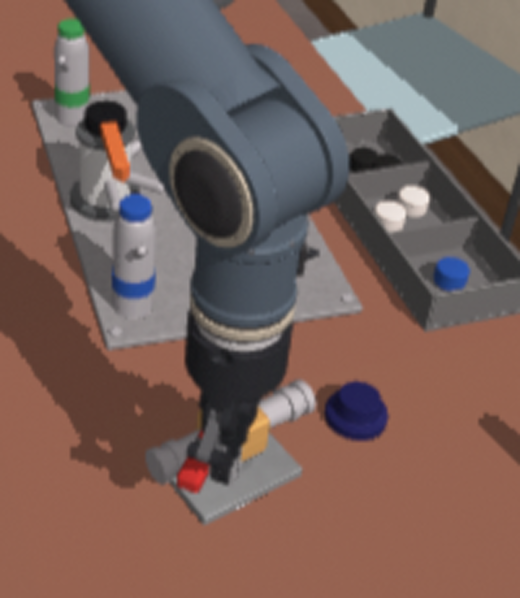

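{"op": "arm_command", "data": {"motion": [{"fingers": 0,"delta_pos": [-0.12,0.06,0],"roll": -0.087},{"fingers": 0,"delta_pos": [-0.23,0.13,0],"roll": -0.174},{"fingers": 0,"delta_pos": [-0.33,0.22,0],"roll": -0.261},{"fingers": 0,"delta_pos": [-0.42,0.31,0],"roll": -0.349},{"fingers": 0,"delta_pos": [-0.51,0.41,0],"roll": -0.436},{"fingers": 0,"delta_pos": [-0.55,0.46,0],"roll": -0.48},{"fingers": 0,"delta_pos": [-0.59,0.51,0],"roll": -0.523},{"fingers": 0,"delta_pos": [-0.62,0.57,0],"roll": -0.567},{"fingers": 0,"delta_pos": [-0.65,0.62,0],"roll": -0.605},{"fingers": 0,"delta_pos": [-0.65,0.62,0],"roll": -0.605}]}}

```text
t: 17.7
position: [0.5037, -0.3357, 0.2714]
tool_rot: [0.795, -0.607, 0.003, 0.002]
wrist_force: [4.8, -6.5, -3.4]
gripper_width: 0.002
```

```bash
python3 look.py 11 side scene
python3 - <<'E'
import cv2
from plant import state
print(state()['joint_positions'])
cv2.imwrite('pics/s11.png',cv2.resize(cv2.imread('pics/side11.png')[100:330,220:420],None,fx=2.6,fy=2.6,interpolation=2))
from h import *
print(oline(load('scene11'),z=.108,col='red'))
E
```

```text
17.7 [ 0.50369743 -0.33571131  0.27140642] [ 0.7949 -0.6068  0.003   0.0017] [ 4.78883517 -6.48990692 -3.41267263]
[-0.21159381  0.78124852  1.1142844   1.87289048 -0.82436164  1.03197725
 -1.61893918]
(array([ 0.50259074, -0.31421586]), np.float64(-161.6925943762832), array([ 0.53158749, -0.30462194]), array([ 0.4715056 , -0.32450074]), [189, 112, 17, 15, 104])
```

View pics/s11.png

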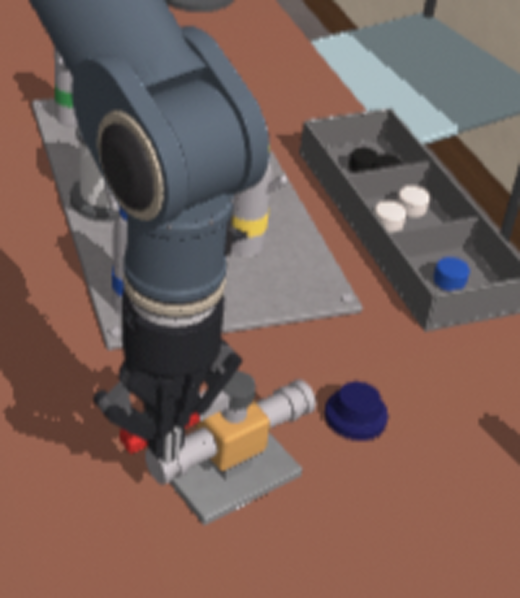

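View pics/scene11c.png

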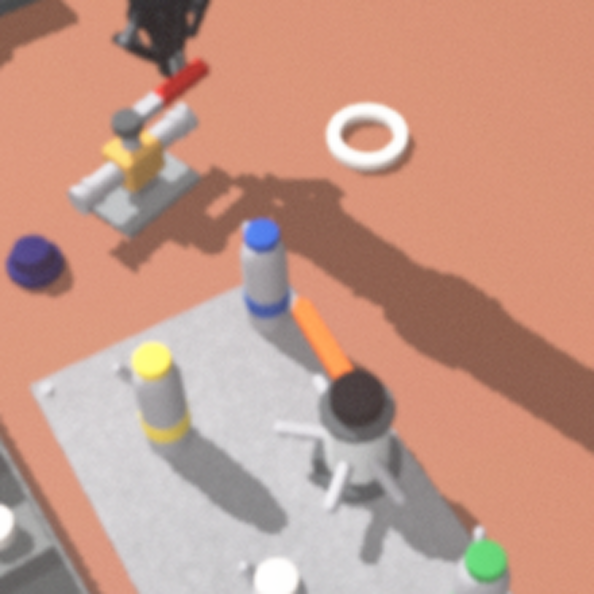

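{"op": "arm_command", "data": {"motion": [{"fingers": 0,"delta_pos": [-0.004,0.012,0],"roll": 0},{"fingers": 0,"delta_pos": [-0.008,0.025,0],"roll": 0},{"fingers": 0,"delta_pos": [-0.008,0.025,0],"roll": 0},{"fingers": 0,"delta_pos": [-0.008,0.025,0],"roll": 0}]}}

```text
t: 18.3
position: [0.5035, -0.3351, 0.2715]
tool_rot: [0.795, -0.607, 0.004, 0.003]
wrist_force: [5.5, -9.9, -7.4]
gripper_width: -0.002
```

{"op": "arm_command", "data": {"motion": [{"fingers": 0,"delta_pos": [0.06,-0.2,0],"roll": 0},{"fingers": 0,"delta_pos": [0.19,-0.64,0],"roll": 0},{"fingers": 0,"delta_pos": [0.19,-0.8,0.6],"roll": 0},{"fingers": 0,"delta_pos": [0.19,-0.9,1.5],"roll": 0},{"fingers": 0,"delta_pos": [0.19,-1.2,2.4],"roll": 0},{"fingers": 0,"delta_pos": [0.19,-2.0,2.8],"roll": 0},{"fingers": 0,"delta_pos": [0.19,-2.0,2.8],"roll": 0},{"fingers": 0,"delta_pos": [0.19,-2.0,2.8],"roll": 0}]}}

```text
t: 19.3
position: [0.5135, -0.4529, 0.438]
tool_rot: [0.795, -0.607, -0.001, -0.001]
wrist_force: [0.2, 0.5, -0.5]
gripper_width: 0.003
```

```bash
python3 look.py 12 side scene wrist
python3 - <<'E'
import cv2
a=cv2.imread('pics/side12.png')[210:310,260:380];b=cv2.imread('pics/scene12.png')[90:190,130:250]
cv2.imwrite('pics/z12.png',cv2.resize(np.hstack([a,b]) if 0 else __import__('numpy').hstack([a,b]),None,fx=3.3,fy=3.3,interpolation=2))
E
```

```text
19.3 [ 0.51351194 -0.45287222  0.43796585] [ 7.949e-01 -6.068e-01 -1.200e-03 -6.000e-04] [ 0.22386553  0.45265666 -0.47906372]
```

View pics/z12.png

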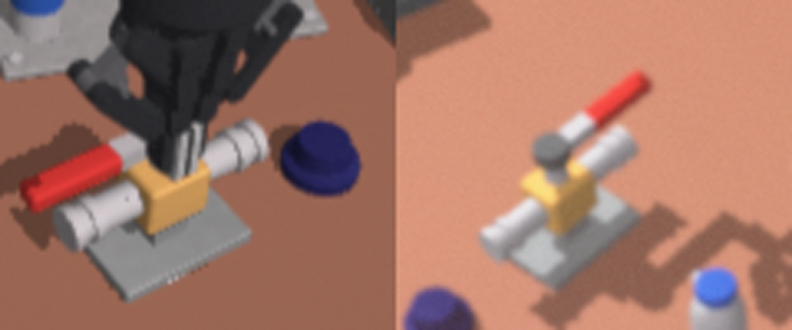

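View pics/wrist12.png

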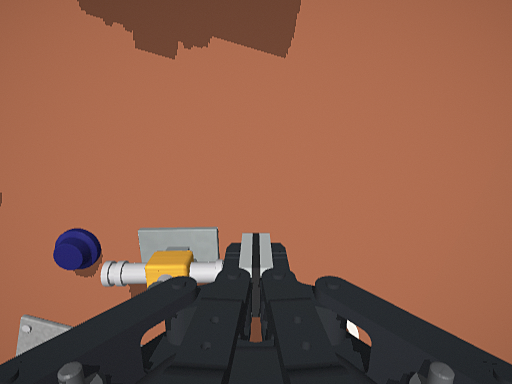

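Run:
```python
from h import *
for i in ('12',):
    for n in ('side','scene'):
        print(n,oline(load(n+i),z=.110,col='red'))
def pt(n,x,y,):
    s=3.3
    return ((x+.5)/s-.5+260,(y+.5)/s-.5+210) if n=='side' else ((x-396+.5)/s-.5+130,(y+.5)/s-.5+90)
a=load('scene12');b=load('side12')
X=tri(a,pt('scene',644,80),b,pt('side',30,192)); print('end',X)
J=tri(a,pt('scene',592,120),b,pt('side',113,156)); print('grip start',J)
p1=tri(a,pt('scene',492,240),b,pt('side',257,142));p2=tri(a,pt('scene',627,145),b,pt('side',70,226));print(p1,p2)
ang=lambda d:np.degrees(np.arctan2(d[1],d[0]))
print('lever',ang(X-J),ang(X-np.array([.582,-.2908,0])),'pipe',ang(p2-p1))
for k in ('blue','yellow','green'): print(k,[q[1] for q in blobs(a,k)[0] if q[0][4]<3000],[q[1] for q in blobs(b,k)[0]])
```

```text
side (array([ 0.50444154, -0.31569315]), np.float64(-161.53554613631505), array([ 0.53955136, -0.30396978]), array([ 0.46950821, -0.32735758]), [266, 254, 31, 21, 314])
scene (array([ 0.50325505, -0.31309644]), np.float64(-160.46314984717552), array([ 0.53365852, -0.30230799]), array([ 0.47271993, -0.3239316 ]), [189, 112, 17, 16, 114])
end [ 0.47483822 -0.32024287  0.1094637 ]
grip start [ 0.53666803 -0.30347428  0.10894816]
[ 0.65774407 -0.27380418  0.05866706] [ 0.50572599 -0.30996992  0.0543533 ]
lever -164.8260653747765 -164.63698346169377 pipe -166.61786171969993
blue [[226.24, 176.82], [227.33, 204.52], [101.96, 255.33]] [[271.68, 179.47], [393.06, 204.79], [270.46, 210.22], [358.38, 257.9]]
yellow [[173.02, 146.25], [186.42, 224.02], [191.84, 250.09]] []
green [[309.44, 297.18]] [[247.0, 110.5], [247.32, 137.27]]
```

{"op": "arm_command", "data": {"motion": [{"fingers": 0,"delta_pos": [0.2,-0.8,0],"roll": 0},{"fingers": 0,"delta_pos": [0.4,-1.6,0],"roll": 0},{"fingers": 0,"delta_pos": [0.5,-2.0,0],"roll": 0},{"fingers": 0,"delta_pos": [0.5,-2.0,0],"roll": 0},{"fingers": 0,"delta_pos": [0.5,-2.0,0],"roll": 0}]}}

```text
t: 20.08
position: [0.5445, -0.5718, 0.4384]
tool_rot: [0.795, -0.606, -0.001, -0.0]
wrist_force: [0.1, -0.4, -0.4]
gripper_width: 0.006
```

```bash
python3 look.py 13 side scene wrist
python3 - <<'E'
import cv2,numpy as np
cv2.imwrite('pics/w13.png',cv2.resize(cv2.imread('pics/wrist13.png')[120:320,100:360],None,fx=3,fy=3,interpolation=2))
E
```

```text
20.075 [ 0.54445312 -0.57177356  0.43838505] [ 7.954e-01 -6.060e-01 -6.000e-04 -5.000e-04] [ 0.0991741  -0.41393934 -0.41687495]
```

View pics/w13.png

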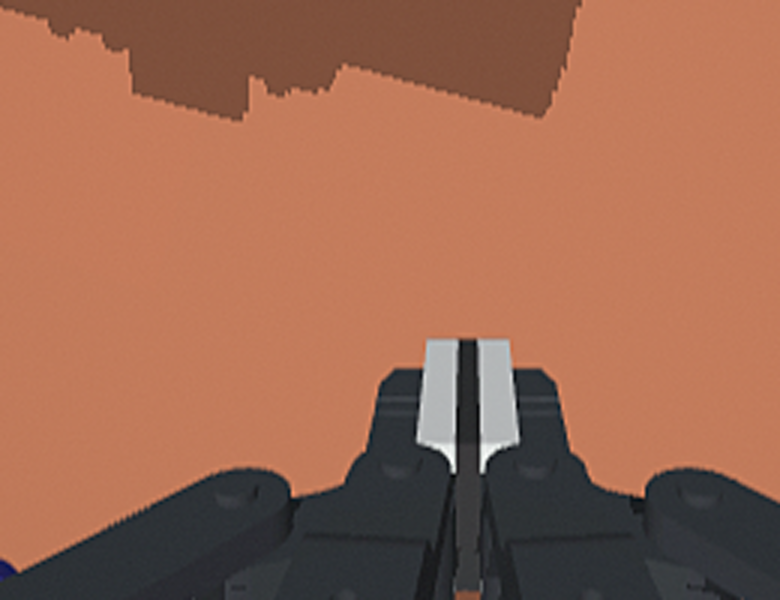

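View pics/side13.png

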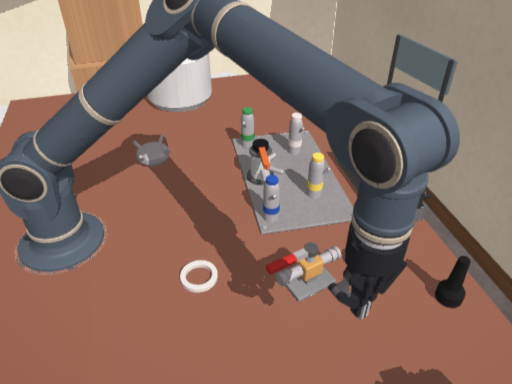

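Run:
```python
from h import *
import fit as F
from scipy.optimize import minimize
names=['scene0','side0','scene13','side13'];ix=[0,0,1,1]
def bar(A,th):
    u=np.array([np.cos(th),np.sin(th)]);n=np.array([-u[1],u[0]])
    return np.array([[*(A+r*u+w*n),z] for z in (.100,.116) for r,w in [(.043,-.01),(.115,-.01),(.115,.01),(.043,.01)]])
D=[]
for n in names:
    c=load(n);s=oline(c,z=.108,col='red')[4];box=(s[0]-6,s[1]-6,s[0]+s[2]+6,s[1]+s[3]+6)
    hs=cv2.cvtColor(c['frame'],cv2.COLOR_BGR2HSV)[box[1]:box[3],box[0]:box[2]].astype(float)
    lo,hi=(125,180) if n.startswith('scene') else (135,190)
    D.append((c,np.clip((hs[:,:,1]-lo)/(hi-lo),0,1)*(hs[:,:,2]>60),box))
def cost(p):
    return sum(((w-F.soft(c,bar(p[:2],p[6+k]),p[2:4] if n[1]=='c' else p[4:6],b))**2).sum() for (c,w,b),k,n in zip(D,ix,names))+.5*(p[2:6]**2).sum()
p=np.r_[.582,-.2908,0,0,0,0,np.radians([-80,-165])]
for i in range(4):
    sim=np.vstack([p]+[p+d for d in np.diag([.004,.004,1,1,1,1,.04,.04])])
    r=minimize(cost,p,method='Nelder-Mead',options=dict(initial_simplex=sim,maxiter=2000));p=r.x
print(p[:6].round(4),np.degrees(p[6:]),r.fun,[w.sum() for _,w,_ in D])
# pipe/lever close-up
a=load('scene13')['frame'][100:175,145:215];b=load('side13')['frame'][235:300,260:350]
cv2.imwrite('pics/a13.png',cv2.resize(a,None,fx=8,fy=8,interpolation=2));cv2.imwrite('pics/b13.png',cv2.resize(b,None,fx=8,fy=8,interpolation=2))
```

```text
[ 0.5823 -0.2913  0.092  -0.0677  0.2451  0.2318] [ -80.04262626 -164.15886871] 259.2437183569588 [np.float64(122.5090909090909), np.float64(313.1272727272727), np.float64(124.98181818181817), np.float64(308.6909090909091)]
```

View pics/a13.png

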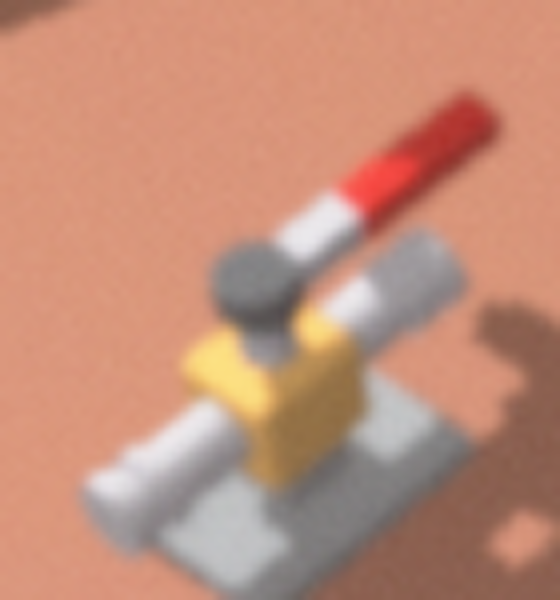

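View pics/b13.png

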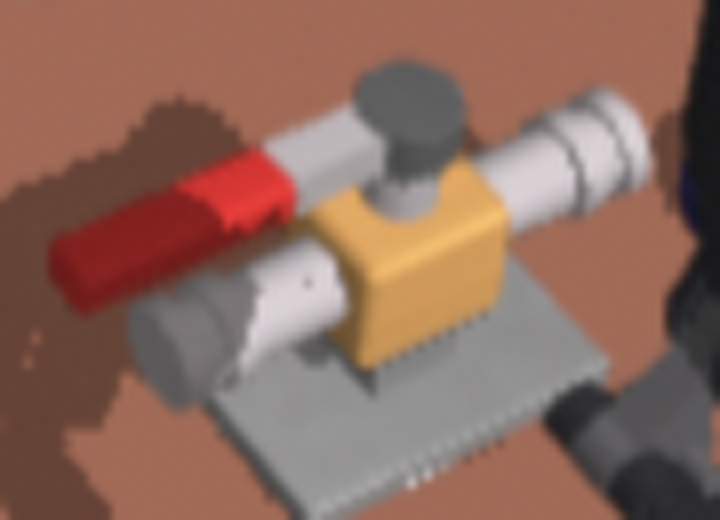

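Run:
```python
from h import *
c=load('wrist12');f=c['frame']
cv2.imwrite('pics/w12z.png',cv2.resize(f[215:305,40:235],None,fx=4,fy=4,interpolation=cv2.INTER_NEAREST))
```

```text
(no output)
```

View pics/w12z.png

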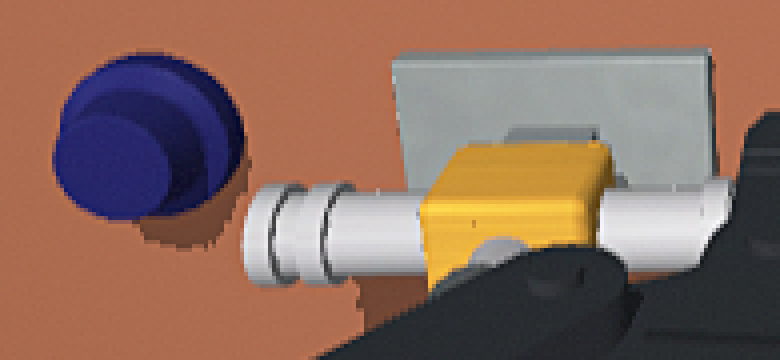

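Run:
```python
from h import *
c=load('wrist12');g=cv2.cvtColor(c['frame'],cv2.COLOR_BGR2HSV)[:,:,1].astype(float)
def edge(xs,y0,y1):
    out=[]
    for x in xs:
        col=g[y0:y1,x];m=(col.max()+col.min())/2
        k=np.where((col[:-1]-m)*(col[1:]-m)<=0)[0][0];out.append((x,y0+k+(col[k]-m)/(col[k]-col[k+1]+1e-9)))
    return np.array(out)
def ang(pts,z):
    X=np.array([onz(c,p,z)[:2] for p in pts]);v=np.linalg.svd(X-X.mean(0))[2][0];v*=-np.sign(v[0]);return np.degrees(np.arctan2(v[1],v[0])),np.abs((X-X.mean(0))@[-v[1],v[0]]).max()
e=edge(list(range(141,216)),222,236);print('foot',ang(e,.01),e[[0,-1]])
for y in range(258,266): pass
s=c['frame']
# pipe top edge against table (left) 
e1=edge(range(132,143),255,270);print(e1[[0,-1]])
g2=cv2.cvtColor(c['frame'],cv2.COLOR_BGR2GRAY).astype(float)
pp=[]
for x in list(range(128,140))+list(range(197,212)):
    col=g2[256:268,x];k=np.argmax(np.abs(np.diff(col)));pp.append((x,256+k+.5))
print('pipe',ang(pp,.06),pp[0],pp[-1])
s=__import__('plant').state()
```

```text
foot (np.float64(-163.67240773252502), np.float64(0.00022370278068827558)) [[141.         227.43604651]
 [215.         226.23369565]]
[[132.         262.47029703]
 [142.         255.6       ]]
pipe (np.float64(-163.91709943512433), np.float64(0.002400871808356689)) (128, np.float64(262.5)) (211, np.float64(262.5))
```

{"op": "arm_command", "data": {"motion": [{"fingers": 0,"delta_pos": [-0.2,0.8,0.3],"roll": 0.1},{"fingers": 0,"delta_pos": [-0.24,1.7,0.3],"roll": 0.2},{"fingers": 0,"delta_pos": [-0.24,2.6,0.3],"roll": 0.35},{"fingers": 0,"delta_pos": [-0.24,3.5,0.3],"roll": 0.5},{"fingers": 0,"delta_pos": [-0.24,4.4,0.3],"roll": 0.65},{"fingers": 0,"delta_pos": [-0.24,5.3,0.3],"roll": 0.8},{"fingers": 0,"delta_pos": [-0.24,6.2,0.3],"roll": 0.95},{"fingers": 0,"delta_pos": [-0.24,7.1,0.3],"roll": 1.1},{"fingers": 0,"delta_pos": [-0.24,8.0,0.3],"roll": 1.2},{"fingers": 0,"delta_pos": [-0.24,8.9,0.3],"roll": 1.2},{"fingers": 0,"delta_pos": [-0.24,9.6,0.3],"roll": 1.2},{"fingers": 0,"delta_pos": [-0.24,10.03,0.3],"roll": 1.2},{"fingers": 0,"delta_pos": [-0.24,10.03,0.3],"roll": 1.2},{"fingers": 0,"delta_pos": [-0.24,10.03,0.3],"roll": 1.2},{"fingers": 0,"delta_pos": [-0.24,10.03,0.3],"roll": 1.2}]}}

```text
t: 22.1
position: [0.5292, 0.0272, 0.4571]
tool_rot: [0.999, -0.053, 0.0, -0.0]
wrist_force: [0.7, -0.4, -0.2]
gripper_width: -0.001
```

```bash
python3 look.py 14 wrist
```

```text
22.1 [0.52921164 0.02719211 0.45711433] [ 9.986e-01 -5.290e-02  1.000e-04 -1.000e-04] [ 0.65940403 -0.43069226 -0.24667944]
```

View pics/wrist14.png

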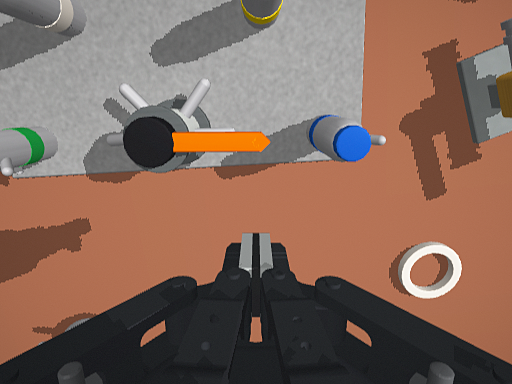

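Run:
```python
from h import *
c=load('wrist14');f=c['frame'];h=cv2.cvtColor(f,cv2.COLOR_BGR2HSV)
cv2.imwrite('pics/w14z.png',cv2.resize(f[95:185,115:390],None,fx=2.9,fy=2.9,interpolation=cv2.INTER_NEAREST))
mb=cv2.inRange(h,(100,150,60),(125,255,255));n,l,s,ce=cv2.connectedComponentsWithStats(mb)
for i in range(1,n):
    if s[i][4]>50: print('blue',s[i],ce[i])
i=max((i for i in range(1,n)),key=lambda i:s[i][4])
# enclosing ellipse of stopper
cnt=max(cv2.findContours((l==i).astype(np.uint8),0,1)[0],key=len);print(cv2.fitEllipse(cnt))
mo=cv2.inRange(h,(8,200,120),(17,255,255));n,l,s,ce=cv2.connectedComponentsWithStats(mo);i=max(range(1,n),key=lambda i:s[i][4] if 130<ce[i][1]<155 else 0);print('or',s[i],ce[i])
# bright top face vs side: edges per column
for x in (185,200,220,240,255,262,266,268):
    ys=np.where(l[:,x]==i)[0];print(x,ys.min(),ys.max(),f[ys.min():ys.max()+1:3,x].tolist()[:8])
mk=(h[:,:,2]<60);n,l,s,ce=cv2.connectedComponentsWithStats(mk.astype(np.uint8))
for i in range(1,n):
    if s[i][4]>300:print('dark',s[i],ce[i])
```

```text
blue [309 115  22  35 133] [314.67669173 128.73684211]
blue [ 333  126   38   35 1061] [351.69557022 142.90763431]
((351.69415283203125, 142.91470336914062), (34.360408782958984, 37.45846176147461), 74.47470092773438)
or [ 172  132   98   20 1791] [218.49078727 141.19207147]
185 133 151 [[0, 114, 249], [0, 129, 249], [0, 127, 249], [0, 127, 248], [0, 127, 248], [0, 124, 247], [0, 88, 196]]
200 132 151 [[26, 94, 199], [0, 132, 250], [0, 130, 249], [0, 128, 248], [0, 128, 248], [0, 126, 248], [0, 118, 250]]
220 132 150 [[24, 96, 208], [0, 131, 250], [0, 129, 249], [0, 128, 249], [0, 128, 248], [0, 127, 248], [0, 110, 244]]
240 132 150 [[0, 91, 227], [0, 132, 250], [0, 131, 249], [0, 130, 249], [0, 129, 248], [0, 126, 248], [0, 112, 247]]
255 132 150 [[0, 93, 232], [0, 133, 250], [0, 144, 252], [0, 127, 248], [0, 128, 248], [0, 128, 248], [0, 110, 245]]
262 134 149 [[0, 114, 249], [0, 129, 249], [0, 128, 249], [0, 128, 249], [0, 128, 249], [0, 129, 255]]
266 137 145 [[31, 100, 213], [0, 130, 251], [0, 128, 251]]
268 139 143 [[34, 101, 214], [0, 133, 255]]
dark [ 123  117   53   51 2114] [148.98107852 141.44843898]
dark [    0   234   512   150 38726] [255.19415896 336.18024067]
```

View pics/w14z.png

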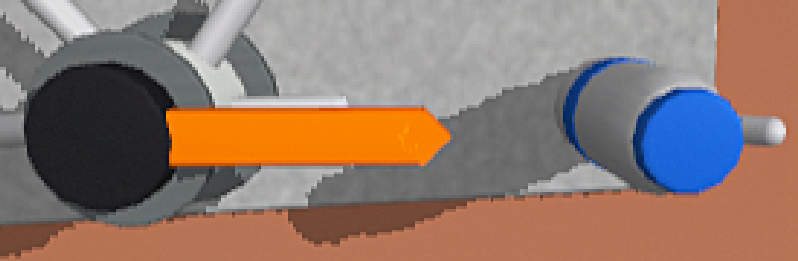

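Run:
```python
from h import *
c=load('wrist14');f=c['frame'].astype(float);h=cv2.cvtColor(c['frame'],cv2.COLOR_BGR2HSV)
m=cv2.inRange(h,(5,170,100),(18,255,255))
o=-c['R'].T@np.ravel(c['t']);print('cam',o)
X=[]
for x in range(182,258):
    col=np.clip((h[120:165,x,1].astype(float)-h[128-8,x,1])/1,0,None)
    ys=np.where(m[125:160,x])[0]+125
    # subpixel with red-minus-blue weighting
    X.append(onz(c,(x,(ys.min()+ys.max())/2),.135)[:2])
X=np.array(X);mu=X.mean(0);v=np.linalg.svd(X-mu)[2][0];v*=-np.sign(v[1]);ang=lambda d:np.degrees(np.arctan2(d[1],d[0]))
print('bar',mu,ang(v))
S=[onz(c,(351.7,142.9),z)[:2] for z in (.144,.148)];print('stopper',S)
tip=onz(c,(270,141),.135)[:2];print('tip',tip)
hub=[onz(c,(148.0,141.5),z)[:2] for z in (.135,.142,.150)];print('hub',hub,[np.linalg.norm(tip-q) for q in hub])
A=tip-.114*v;print('axis from tip',A,'cup dir',[ang(s-A) for s in S],'dist',np.linalg.norm(S[1]-A))
for s in S: d=s-mu;print('perp offset cup from bar line mm',1e3*(v[0]*d[1]-v[1]*d[0]))
# green,blue circle of stopper edges
```

```text
cam [0.60008642 0.01968611 0.42667703]
bar [0.57133256 0.0563034 ] -95.4414604407604
stopper [array([ 0.55825782, -0.06395555]), array([ 0.55884971, -0.06277199])]
tip [0.56665227 0.00932265]
hub [array([0.57806966, 0.12280884]), array([0.57859805, 0.12033398]), array([0.57920191, 0.11750557])] [np.float64(0.11405906698006116), np.float64(0.11165221063795022), np.float64(0.10890838924505875)]
axis from tip [0.57746274 0.12280892] cup dir [np.float64(-95.87106874431602), np.float64(-95.7273865919684)] dist 0.18651198215215234
perp offset cup from bar line mm -1.6118204043922506
perp offset cup from bar line mm -1.134831179638857
```

```bash
python3 look.py 15 scene side
python3 - <<'E'
from h import *
a=load('scene15');b=load('side15')
for i in ('0','15'):
    for k in ('blue','yellow','green'): print(i,k,[q[1] for q in blobs(load('scene'+i),k)[0] if q[0][4]<3000],[q[1] for q in blobs(load('side'+i),k)[0]])
from plant import job_done
print(job_done())
E
```

```text
22.15 [0.52930287 0.02735449 0.45709184] [ 9.986e-01 -5.280e-02  1.000e-04 -0.000e+00] [-0.49775997 -0.77371375  0.03377625]
0 blue [[226.27, 176.77], [227.29, 204.41], [101.93, 255.35]] [[271.62, 179.5], [393.24, 204.77], [270.46, 210.22], [359.18, 257.26]]
0 yellow [[173.26, 146.5], [186.34, 223.82], [191.68, 250.04]] [[317.54, 156.96], [314.64, 186.54]]
0 green [[309.44, 297.18]] [[246.98, 110.57], [247.32, 137.27]]
15 blue [[388.61, 22.81], [226.26, 176.71], [226.87, 204.4], [101.96, 255.33]] [[271.68, 179.47], [393.2, 204.79], [270.46, 210.22], [359.0, 257.54]]
15 yellow [[172.96, 146.27], [186.42, 224.02], [191.66, 249.95]] [[317.54, 156.96], [314.55, 186.52]]
15 green [[309.44, 297.18]] [[245.14, 110.5], [247.32, 137.27]]
the job is handed in; nothing more can be done
None
```

View pics/side15.png

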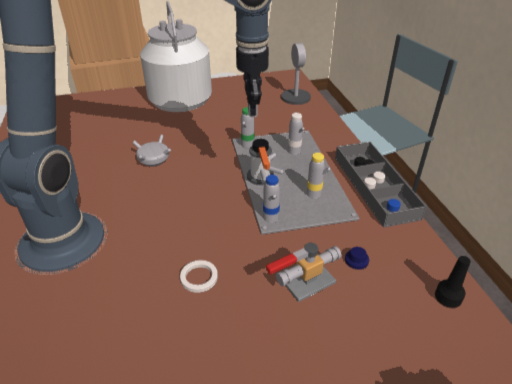

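I pushed the orange pointer round with the closed fingertips until it aimed at the blue-stoppered cup. Only then did I push the red lever to its stop. The job was handed in at about 22 s, with the hand held clear above everything.

**Pointer:** a wrist-camera picture from above gave the pointer at −95.4° and the blue cup at −95.7 to −95.9°. That puts the pointer's line about 1.2 to 1.6 mm from the cup's middle. The rougher scene and side fits gave the pointer at −95.8° and the cup at −95.2 to −95.8°.

**Tap:** the lever turned about 84° and then stopped moving under a push of about 13 N. I read the lever at −163.6 to −164.8°. The foot's edge and the pipe in the wrist picture read about −163.7° and −163.9°. My rougher pipe estimate from the other two cameras disagreed, at −165.7 to −166.6°; I trusted the wrist picture because the foot's edge fitted to within 0.2 mm. While pushing on the stop, the wrist also showed an unexplained downward force of up to 7 N, gone once I backed off.

**Bystanders:** in the last pictures the blue, yellow and green cups and the cap were within about 0.3 pixel of where they started. The exception is the green stopper in the side view, which read 1.8 pixels off with the gripper just in front of it; its band and its scene-camera position were unchanged. The white cup, claw and seal I checked only by eye, and they stood where they began.

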